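Turn the wrong-handed brackets over to match the sample, then clamp the fixture

ROBOT

A 6-joint arm with a two-finger parallel gripper is mounted at the origin on the work surface. World frame = base frame: x ahead of the robot, y to its left, z up, the work surface at z = 0. Lengths are in m, angles in degrees, forces in N, time in s.
With the tool pointing down it reaches from about 0.275 to 0.725 m from the base axis. Payload 15.9 kg.
Tool frame: the origin (TCP) lies on the mounting face of the last link; the fingertips stand 173 mm ahead of it and the grasp point (between the pads) lies 155 mm ahead of it; y points along the fingers, x is the direction in which the jaws open and shut, and the axes are right-handed (so a half turn about y gives the same grasp; the last joint's range is limited). The gripper opens to 85 mm and grips with 20 to 120 N. Pads are 22 mm wide; open, the fingers measure 114 mm over their backs; the gripper's body (76 mm by 85 mm) begins 54 mm behind the grasp point. The pads swing forward as they close: fully open they stand 13 mm farther back than shut.
Start: joints at [-70.932, 12.198, -1.971, 75.831, 0, 90], TCP at [0.163, -0.473, 0.405] pointing down, gripper open.
Joint ranges: [-170.91, 170.91], [-42.67, 98.43], [-65.05, 77.54], [-120.47, 116.71], [-90, 82.35], [-180, 180]. Speed limits (degrees/s): [108.29, 108.29, 136.94, 147.25, 180, 180].

INTERFACE

Orientations are given as a 3x3 rotation matrix whose columns are the frame's x, y, z axes.
In Python, from plant import get_obs, optics, bot gives the robot as it stands. The module is installed in compiled form; this text tells all that it offers.
- The arm moves only by the tool arm_command, never from a script. Its argument "rows" is a list of rows, each an object with "travel": the shift along the tool's x, y, z in units of 0.2 m (1.0 is 0.2 m), a list of three; "turn": the turn, a rotation vector about the tool's x, y, z in units of 30 degrees (1.0 is 30 degrees), a list of three; "grip": the closure, from -1 (fully open) to 1 (shut). In form: [{"travel": [tx, ty, tz], "turn": [ax, ay, az], "grip": grip}, ...]. A call has 1 to 12 rows; each row shifts and turns the commanded pose from where the row before left it, along the tool's axes as they then stand; what a row does not reach is not made up. A row lasts 1/10 s, in which the tool goes at most 50 mm and 8.59 degrees, less where a joint would pass 70% of its speed; a pose out of reach is approached as far as the arm can. A call with a number of a shift or a turn outside -1 to 1 is refused whole. A call with a gripper value outside its range is refused whole. The fingers move at their own pace and stop on an object; "squeeze" is the grip in N (left out, the last holds). Time passes only in rows, so rows that do not move let the fingers close. It gives the time, the measured TCP pose, the force and the opening at its end, in the units of the state.
- get_obs(): the state, without advancing time (a new reading comes with each control period).
- optics.get_image(name): name is "side" or "top" or "wrist"; returns the picture (480x640x3 uint8, red, green, blue); there is no depth.
- optics.camera_model(name): a dict with "mtx" (3x3 intrinsics, pixels), "R" (3x3) and "t" (3): a world point X has camera coordinates R X + t; the wrist camera has in their place "mount" (4x4, takes a point from camera to tool coordinates, whose origin is the TCP and whose axes are the tool frame's). Camera axes: x right, y down, z forward; pixel columns grow to the right and rows downward; lengths in m; the calibration is good to about 2 mm. A picture is of the moment at which its call begins: read the wrist's pose just before it. camera_model takes no time and is no camera call.
- bot.finish_job(): hands the job in, once; it reports no verdict.
Trained networks look in the newest picture that a camera, given by its name, has taken for a name from the list of things; names that differ only in an ending like _2 or _b are one class to them, and where a whole thing is asked for, a point or a joint stands for the part that bears it (a point fixed in the world has none). Each returns a list of dicts, best first, with "score" (0 to 1); they miss things now and then, are a little off and sometimes report something else, mostly with a low value. They report only what shows in the picture. A call takes as long as a camera call. They do not tell look-alikes from the thing itself.
- optics.look_for(camera, target): "centre" ([x, y, z] in m, in the coordinates of the camera as it stood for that picture, good to about 4 mm: the middle of the surface that is visible of it).
- optics.masks_of(camera, target): "pixels" (480x640 bool, what is visible of it).
The state is a dict: "time_s": time; "joint_positions": joint angles; "dq": joint speeds; "joint_torque": joint torques, N m; "eef_pos": TCP position; "eef_rot": TCP orientation; "contact_force": force on the tool from outside, world axes, zero at the start; "moment": the same for the moment, N m; "width": finger opening in m.
Only numpy, scipy, OpenCV 4.12 (cv2) and the standard library are available. Lean on these libraries where they do the work, as an engineer would, in place of code of your own. Each camera call takes 0.05 s, during which the arm holds its last target.

TASK

Three printed angle brackets are loaded in the insert-pressing fixture, and they must all be of the same hand as the sample bracket screwed to the fixture's left end (gusset at the same end). Take out each bracket that is the mirror image of that sample, turn it over and put it back in its own place, flat on the plate between its pins with its upright flange against the fence; leave those that already match in their places. Then swing the clamp lever fully across so that the jaw holds all three home, without knocking the things around the fixture about.

Things in the scene. Friction and masses are not known exactly. Their poses are not given: they have to be found in the camera images.
- fixture: Aluminium insert-pressing fixture, fixed. Base plate 160 x 335 mm, top 12 mm above the desk; along its far edge a fence bar, 34 mm tall above the plate, working face at x = +50 mm. Origin at desk height; x points from the front (robot and clamp side) square to the fence, y left along the fence, z up. Three bracket places in a row along the fence, 85 mm apart, and the sample at the left end.
- place_1 (a point): Left bracket place: where the middle of a bracket lies when home, flat on the plate and against the fence (fixture x = 20 mm, 42 mm above the desk). Axes as the fixture. Each place has two steel dowel pins, 6 mm thick, 8 mm tall, 42 mm in front of the fence, one at each end of the bracket with 3 mm of play.
- place_2 (a point): Middle bracket place, likewise, with its two pins.
- place_3 (a point): Right bracket place, likewise, with its two pins.
- sample_place (a point): At the left end of the fixture, 85 mm left of place_1: the middle of the sample bracket that is screwed down there for the present job. The other sample stands on its own block to the right of the fixture and does not count.
- sample_left: Sample bracket of left hand: shaped like the brackets and standing the same way, gusset at its left end (fixture +y). Fixed. Origin at its middle. It is either at sample_place or on the block to the right of the fixture; the two samples change places from job to job.
- sample_right: Sample bracket of right hand, the mirror image: gusset at its right end (fixture -y). Fixed. Origin at its middle. At sample_place or on the block.
- jaw (a joint): Clamp jaw: a bar 212 mm long, 12 mm tall, 14 mm wide, lying on the plate in front of the brackets and driven towards the fence by the lever's cam. 0 = open, its face 8 mm before the front edges of seated brackets; 0.0077 m = shut, under 0.5 mm from them. It nudges brackets home.
- clamp_lever (a joint): Cam lever on an upright pivot before the jaw: 0 = open, arm pointing straight to the fixture's front (-x); it grows as the lever swings anticlockwise seen from above (knob to the right, then towards the fence); 1.57 = fully across, arm pointing right (-y), at its stop. Starts between 0 and 0.35. Friction about 1 N at the knob; it stays where it is left.
- clamp_knob (a point): Upright black knob at the end of the lever, a cylinder 18 mm in diameter, from 34 to 70 mm above the desk; this point is on its axis, 58 mm above the desk. The lever arm below it (top 30 mm above the desk) runs to the pivot.
- clamp_pivot (a point): Point on the lever's pivot axis, at the height of clamp_knob and 85 mm from it (fixture x = -52 mm, y = 0).
- bracket_a (a point): Middle of a loose printed light grey-beige angle bracket (outline 60 x 50 x 60 mm, about 50 g): two like flanges, 60 mm long, 50 wide, 6 thick, at a right angle, and one triangular gusset plate, 6 mm thick, closing ONE end of the angle. It stands with one flange on the plate and the other upright at the fence (up to 3 mm off it), open side facing the robot and up.
- part_a: Same bracket as bracket_a, origin at its middle. y axis along the corner line towards the gusset end (y = +25 mm); one flange's outer face is at x = +30 mm, the other's at z = -30 mm; the open side is -x, +z. As the flanges are alike, half a turn about the 45 degree line from the corner out through the open side puts it back in its place with the gusset at the other end: the other hand.
- gusset_a (a point): Point in the gusset plate of bracket_a, half-way through its 6 mm thickness: at x = 6, y = 22, z = -6 mm in part_a's axes, 24 mm from both flanges' outer faces. On the 45 degree line the gusset goes on about 12 mm beyond this point to the open side; the flanges' inner corner is 25 mm the other way.
- bracket_b (a point): Middle of another such bracket.
- part_b: Same bracket as bracket_b, origin at its middle, axes as part_a.
- gusset_b (a point): Point in the gusset plate of bracket_b, half-way through its 6 mm thickness: at x = 6, y = 22, z = -6 mm in part_b's axes, 24 mm from both flanges' outer faces. 
- bracket_c (a point): Middle of another such bracket.
- part_c: Same bracket as bracket_c, origin at its middle, axes as part_a.
- gusset_c (a point): Point in the gusset plate of bracket_c, half-way through its 6 mm thickness: at x = 6, y = 22, z = -6 mm in part_c's axes, 24 mm from both flanges' outer faces. 
- caliper: Bystander: digital caliper lying beyond the fence, 236 mm long. Origin under its middle.
- screwdriver: Bystander: screwdriver 170 mm long, lying in front of the fixture to the right. Origin under its middle.
- insert_dish: Bystander: white dish of brass inserts, 64 mm across, 20 mm tall, in front of the fixture to the left. Origin under its middle.
- hex_key: Bystander: hex key, 86 x 26 mm, 5 mm thick, lying beside the fixture's left end. Origin under its middle.
Mind the look-alikes: they are no part of the job. What is shaped like the part_a but blue or green is not meant.

How it is judged (in metres and radians):
At the end, for the whole second after the job is handed in: Each bracket has its gusset at the end that the sample at sample_place has, in its own place (12 mm from its start), flat, at rest, within 3.5 mm of home against the fence and square to it within 0.08 rad; the clamp lever is past 1.45 rad (stop 1.57); matching ones not lifted (x of bracket_a in the frame of fixture between 0.0165 and 0.0225 m and z of bracket_a in the frame of fixture between 0.039 and 0.0445 m and x of each of gusset_a, gusset_b, gusset_c in the frame of fixture above 0.0205 m and z of each of gusset_a, gusset_b, gusset_c in the frame of fixture below 0.0395 m and distance of each of bracket_a, bracket_b, bracket_c from where it was at the start of the episode below 0.012 m and angle between the y axis of each of bracket_a, bracket_b, bracket_c and the y axis of fixture, either way round below 0.08 rad and linear speed of each of part_a, part_b, part_c below 0.02 m/s and x of bracket_b in the frame of fixture between 0.0165 and 0.0225 m and z of bracket_b in the frame of fixture between 0.039 and 0.0445 m and x of bracket_c in the frame of fixture between 0.0165 and 0.0225 m and z of bracket_c in the frame of fixture between 0.039 and 0.0445 m and ((horizontal distance between sample_left and sample_place below 0.05 m and (y of gusset_a in the frame of fixture between 0.099 and 0.115 m or y of gusset_a in the frame of fixture between 0.014 and 0.03 m or y of gusset_a in the frame of fixture between -0.071 and -0.055 m) and (y of gusset_b in the frame of fixture between 0.099 and 0.115 m or y of gusset_b in the frame of fixture between 0.014 and 0.03 m or y of gusset_b in the frame of fixture between -0.071 and -0.055 m) and (y of gusset_c in the frame of fixture between 0.099 and 0.115 m or y of gusset_c in the frame of fixture between 0.014 and 0.03 m or y of gusset_c in the frame of fixture between -0.071 and -0.055 m)) or (horizontal distance between sample_right and sample_place below 0.05 m and (y of gusset_a in the frame of fixture between 0.055 and 0.071 m or y of gusset_a in the frame of fixture between -0.03 and -0.014 m or y of gusset_a in the frame of fixture between -0.115 and -0.099 m) and (y of gusset_b in the frame of fixture between 0.055 and 0.071 m or y of gusset_b in the frame of fixture between -0.03 and -0.014 m or y of gusset_b in the frame of fixture between -0.115 and -0.099 m) and (y of gusset_c in the frame of fixture between 0.055 and 0.071 m or y of gusset_c in the frame of fixture between -0.03 and -0.014 m or y of gusset_c in the frame of fixture between -0.115 and -0.099 m))) and value of joint clamp_lever above 1.45 rad); the robot touches nothing.
It fails at once if a bracket that already matches the sample is lifted out of its place ((horizontal distance between sample_left and sample_place below 0.05 m and z of bracket_a in the frame of fixture above 0.055 m) or (horizontal distance between sample_left and sample_place below 0.05 m and z of bracket_b in the frame of fixture above 0.055 m) or (horizontal distance between sample_right and sample_place below 0.05 m and z of bracket_c in the frame of fixture above 0.055 m)).
It fails at once if the caliper is knocked about (moved more than 30 mm) (distance of caliper from where it was at the start of the episode above 0.03 m).
It fails at once if the screwdriver is knocked about (moved more than 30 mm) (distance of screwdriver from where it was at the start of the episode above 0.03 m).
It fails at once if the insert dish is knocked about (moved more than 30 mm) (distance of insert_dish from where it was at the start of the episode above 0.03 m).
It fails at once if the hex key is knocked about (moved more than 30 mm) (distance of hex_key from where it was at the start of the episode above 0.03 m).
It also fails if it takes over 72 s, if anything falls off the work surface, if the arm or the gripper's body presses on something with over 40 N, if the wrist force passes 120 N, or if a joint passes its speed limit or range.

## Working session

There is one attempt and no reset: what is moved stays moved. The work goes in short steps, Python scripts to look and compute and a tool call to move; the robot and the scene stay as the last step left them, time stands still between calls to the robot, and variables do not carry over. Pictures are saved under pics/ and viewed, and the job is handed in when it is done.

Besides the shell and the picture viewer there is one more tool, called as name([rows], argument=value, ...), one row to a line, values as JSON. arm_command: Moves the arm, as the interface text tells. Shifts and turns lie within -1 to 1; 1 stands for 0.2 m of shift or 30 degrees of turn. Its arguments: {"type":"object","properties":{"rows":{"type":"array"},"squeeze":{"type":"number"}},"required":["rows"]}

```bash
mkdir -p pics; ls; python3 - <<'E'
from plant import get_obs, optics, bot
import cv2,numpy as np
o=get_obs();print(o)
for n in ("side","top","wrist"):
    cv2.imwrite(f"pics/{n}0.png",optics.get_image(n)[:,:,::-1])
    m=optics.camera_model(n);print(n,m)
E
```

```text
pics
{'time_s': 0.0, 'joint_positions': array([-7.09317305e+01,  1.22251555e+01, -2.00756380e+00,  7.58322670e+01,
       -2.40713391e-04,  9.00002859e+01]), 'dq': array([ 0.08139783, -0.08470766, -0.00772914, -0.00769362, -0.08164463,
       -0.12730078]), 'joint_torque': array([-1.67072162e-04, -6.86150336e+01,  4.87121415e+01,  1.73526123e-02,
        3.51087931e-05,  1.40345992e-05]), 'eef_pos': array([ 0.16329921, -0.47242778,  0.40421767]), 'eef_rot': array([[ 3.26689607e-01, -3.74515565e-04,  9.45131610e-01],
       [-9.45131004e-01,  1.07061677e-03,  3.26689822e-01],
       [-1.13422418e-03, -9.99999357e-01, -4.20689839e-06]]), 'contact_force': array([ 0.75386829, -0.05848317,  0.01272565]), 'moment': array([-0.00777392,  0.02995405,  0.02706877]), 'width': 0.08533838279193558}
side {'mtx': array([[584.11390402,   0.        , 335.06840575],
       [  0.        , 584.11390402, 238.42133075],
       [  0.        ,   0.        ,   1.        ]]), 'R': array([[-0.98670867, -0.16127962, -0.01987173],
       [-0.08980946,  0.64315197, -0.76045368],
       [ 0.13542623, -0.74856157, 
[... 289 characters left out ...]
99e-03],
       [-9.80130737e-01, -8.19013393e-03, -1.98183399e-01],
       [ 1.98188129e-01,  2.38172642e-04, -9.80163970e-01]]), 't': array([0.00559228, 0.59338083, 0.87522285])}
wrist {'mtx': array([[356.21875168,   0.        , 317.08073667],
       [  0.        , 356.21875168, 237.45801337],
       [  0.        ,   0.        ,   1.        ]]), 'mount': array([[ 9.99998996e-01,  1.05738418e-03, -9.42916672e-04,
        -4.43731372e-04],
       [ 1.18807442e-03, -2.63324682e-01,  9.64706536e-01,
         2.97926258e-02],
       [ 7.71772199e-04, -9.64706688e-01, -2.63325674e-01,
         6.66828376e-02],
       [ 0.00000000e+00,  0.00000000e+00,  0.00000000e+00,
         1.00000000e+00]])}
```

View pics/top0.png

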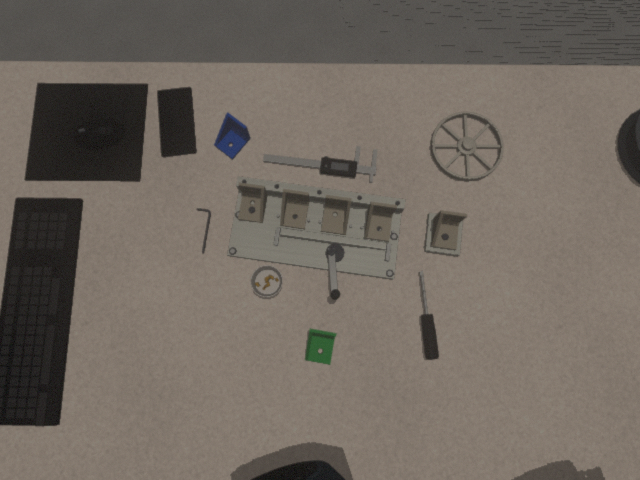

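View pics/side0.png

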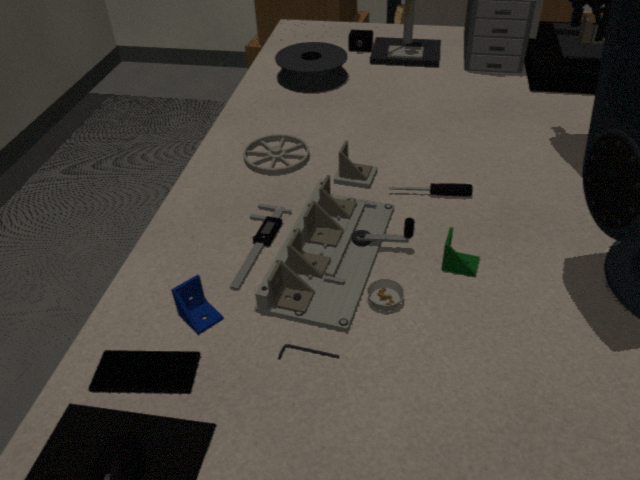

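View pics/wrist0.png

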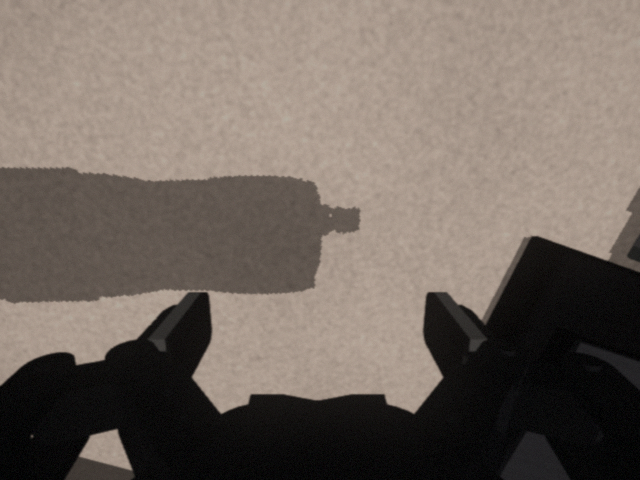

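```bash
python3 - <<'E'
import cv2,numpy as np
t=cv2.imread('pics/top0.png')[165:310,215:475]
s=cv2.imread('pics/side0.png')[130:340,230:430]
g=lambda a:(255*(a/255.)**0.6).astype('uint8')
cv2.imwrite('pics/top0c.png',cv2.resize(g(t),None,fx=3,fy=3,interpolation=cv2.INTER_CUBIC))
cv2.imwrite('pics/side0c.png',cv2.resize(g(s),None,fx=2.8,fy=2.8,interpolation=cv2.INTER_CUBIC))
E
```

```text
(no output)
```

View pics/top0c.png

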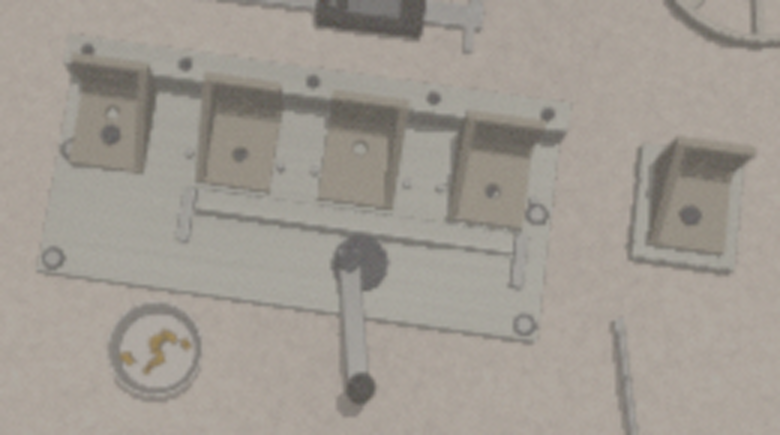

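View pics/side0c.png

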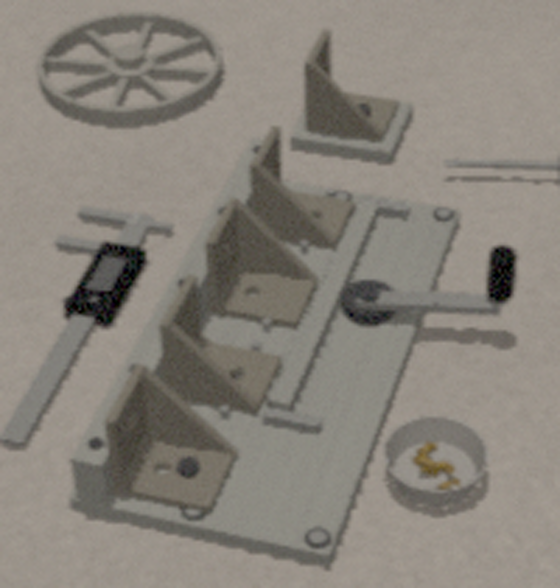

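```bash
cat > h.py <<'E'
from plant import get_obs, optics, bot
import cv2,numpy as np
def ray(cam,uv,z):
    m=optics.camera_model(cam);R,t=m['R'],m['t']
    d=R.T@np.linalg.solve(m['mtx'],[uv[0],uv[1],1.]);c=-R.T@t
    return c+d*(z-c[2])/d[2]
def wcam(o):
    M=optics.camera_model('wrist')['mount'];T=np.eye(4);T[:3,:3]=o['eef_rot'];T[:3,3]=o['eef_pos']
    C=T@M; return C[:3,:3].T, -C[:3,:3].T@C[:3,3]
def proj(K,R,t,X):
    c=np.atleast_2d(X)@R.T+t;p=c@K.T;return p[:,:2]/p[:,2:]
def g(a): return (255*(a/255.)**0.6).astype('uint8')
E
python3 - <<'E'
from h import *
c=lambda x,y:(215+x/3.,165+y/3.)
for n,uv,z in [("plateFL",c(40,272),.012),("plateFR",c(537,342),.012),("fence top L",c(66,37),.046),("fence R",c(570,100),.046),("pivot",c(352,260),.03),("knob",c(361,385),.07),("sample front L",c(75,164),.018),("sample front R",c(141,173),.018),("b3 fl",c(448,222),.018),("b3 fr",c(520,230),.018),("pin",c(190,154),.02),("pin",c(281,170),.02),("pin",c(314,173),.02),("pin",c(407,184),.02),("pin",c(440,188),.02)]:
    print(n,ray('top',uv,z).round(4))
for cam in('top','side'):
    R=optics.camera_model(cam)
    for n in('fixture','bracket_a','sample_left','clamp_knob','caliper','screwdriver','insert_dish','hex_key','gusset_a'):
        for d in optics.look_for(cam,n): print(cam,n,(R['R'].T@(d['centre']-R['t'])).round(4),round(d['score'],2))
E
```

```text
plateFL [0.5628 0.1841 0.012 ]
plateFR [ 0.5189 -0.1449  0.012 ]
fence top L [0.7149 0.1676 0.046 ]
fence R [ 0.6745 -0.1649  0.046 ]
pivot [ 0.5696 -0.0224  0.03  ]
knob [ 0.4849 -0.0267  0.07  ]
sample front L [0.6353 0.1628 0.018 ]
sample front R [0.6295 0.1184 0.018 ]
b3 fl [ 0.5978 -0.0866  0.018 ]
b3 fr [ 0.5927 -0.1344  0.018 ]
pin [0.6423 0.0858 0.02  ]
pin [0.6319 0.0247 0.02  ]
pin [0.63   0.0027 0.02  ]
pin [ 0.623  -0.0594  0.02  ]
pin [ 0.6204 -0.0814  0.02  ]
top fixture [0.5986 0.0084 0.0156] 0.95
top fixture [ 0.5971 -0.0245  0.0269] 0.53
top fixture [ 0.7608 -0.0279  0.0156] 0.2
top bracket_a [ 0.6328 -0.1138  0.017 ] 0.94
top bracket_a [0.3915 0.0006 0.0074] 0.87
top bracket_a [ 0.6173 -0.2467  0.021 ] 0.75
top bracket_a [0.8129 0.1871 0.0091] 0.66
top bracket_a [ 0.6456 -0.0285  0.0214] 0.59
top bracket_a [0.6619 0.0573 0.0205] 0.57
top sample_left [ 0.6191 -0.2457  0.0227] 0.81
top clamp_knob [ 0.5512 -0.0259  0.0345] 0.93
top clamp_knob [ 0.633  -0.118   0.0165] 0.3
top caliper [ 0.7595 -0.0292  0.012 ] 0.73
top screwdriver [ 0.4127 -0.2019  0.0233] 0.71
top inse
[... 478 characters left out ...]
et_a [0.3957 0.0266 0.0143] 0.65
side bracket_a [0.8187 0.1863 0.0112] 0.62
side bracket_a [ 0.6356 -0.0912  0.0371] 0.59
side sample_left [ 0.6207 -0.2189  0.0264] 0.67
side sample_left [ 0.6368 -0.0899  0.0311] 0.42
side clamp_knob [ 0.5268 -0.0096  0.0287] 0.9
side clamp_knob [0.5918 0.0524 0.0138] 0.73
side caliper [ 0.7595 -0.0094  0.006 ] 0.75
side caliper [ 0.6342 -0.09    0.0325] 0.24
side screwdriver [ 0.412  -0.193   0.0182] 0.63
side insert_dish [0.5118 0.1027 0.0054] 0.81
side hex_key [0.6274 0.2401 0.0028] 0.79
side gusset_a [0.6617 0.0781 0.0241] 0.97
side gusset_a [ 0.6337 -0.0887  0.0327] 0.91
side gusset_a [0.8148 0.1855 0.013 ] 0.84
side gusset_a [0.3944 0.0269 0.0144] 0.72
```

```bash
cat >> h.py <<'E'
from scipy.spatial.transform import Rotation as Ro
def fix(yaw=-7.5,O=(.6186,-.0275)):
    c,s=np.cos(np.deg2rad(yaw)),np.sin(np.deg2rad(yaw))
    T=np.eye(4);T[:2,:2]=[[c,-s],[s,c]];T[:2,3]=O;return T
def Rtool(F,pitch=45,up=1):
    p=np.deg2rad(pitch)
    y=np.array([np.cos(p),0,-np.sin(p)]);z=np.array([np.sin(p),0,np.cos(p)])*up
    return F[:3,:3]@np.column_stack([np.cross(y,z),y,z])
def target(F,gp,pitch=45,up=1,back=0,L=.155):
    R=Rtool(F,pitch,up);p=(F@np.append(gp,1))[:3]-R[:,1]*(L+back);return R,p
def plan(R1,p1,n,o=None,R0=None,p0=None):
    """one repeated screw row"""
    if R0 is None: o=o or get_obs();R0,p0=o['eef_rot'],o['eef_pos']
    T0=np.eye(4);T0[:3,:3]=R0;T0[:3,3]=p0;T1=np.eye(4);T1[:3,:3]=R1;T1[:3,3]=p1
    from scipy.linalg import logm,expm
    L=np.real(logm(np.linalg.inv(T0)@T1))/n;D=expm(L)
    tr=D[:3,3]/.2;ro=np.rad2deg(Ro.from_matrix(D[:3,:3]).as_rotvec())/30
    print(n,"rows travel",tr.round(3),"turn",ro.round(3),"mm",np.linalg.norm(tr)*200,"deg",np.linalg.norm(ro)*30)
E
python3 - <<'E'
from h import *
F=fix();o=get_obs();R,p=target(F,np.array([.026,.045,.036]),back=.13)
print(p)
p0=np.array([.43,.04,.40])
plan(o['eef_rot'],p0,13)
plan(R,p,14,R0=o['eef_rot'],p0=p0)
E
```

```text
[0.45044989 0.04002569 0.23752543]
13 rows travel [-0.153  0.002  0.161] turn [-0. -0. -0.] mm 44.44421748122384 deg 2.447984187678039e-16
14 rows travel [-0.003  0.058 -0.014] turn [ 0.105  0.06  -0.025] mm 12.007027320069257 deg 3.707358080164332
```

arm_command([
  {"travel": [-0.14,0,0.16],"turn": [0,0,0],"grip": -1},
  {"travel": [-0.16,0,0.16],"turn": [0,0,0],"grip": -1},
  {"travel": [-0.16,0,0.16],"turn": [0,0,0],"grip": -1},
  {"travel": [-0.16,0,0.16],"turn": [0,0,0],"grip": -1},
  {"travel": [-0.16,0,0.16],"turn": [0,0,0],"grip": -1},
  {"travel": [-0.16,0,0.16],"turn": [0,0,0],"grip": -1},
  {"travel": [-0.16,0,0.16],"turn": [0,0,0],"grip": -1},
  {"travel": [-0.16,0,0.16],"turn": [0,0,0],"grip": -1},
  {"travel": [-0.16,0,0.16],"turn": [0,0,0],"grip": -1},
  {"travel": [-0.16,0,0.16],"turn": [0,0,0],"grip": -1},
  {"travel": [-0.16,0,0.16],"turn": [0,0,0],"grip": -1},
  {"travel": [-0.16,0,0.16],"turn": [0,0,0],"grip": -1},
])

```text
time_s: 2.25
eef_pos: [0.4025, 0.0141, 0.4049]
eef_rot: [[0.327, 0.001, 0.945], [-0.945, -0.0, 0.327], [0.0, -1.0, 0.001]]
contact_force: [1.3, -1.3, -0.1]
width: 0.0853
```

```bash
python3 - <<'E'
from h import *
F=fix();o=get_obs();R,p=target(F,np.array([.026,.045,.036]),back=.13)
print(o['eef_pos'],o['joint_positions'].round(1),o['time_s'])
plan(R,p,12)
E
```

```text
[0.40246668 0.01405914 0.40494335] [  2.    0.7 -15.   74.2  -0.  162.9] 2.25
12 rows travel [-0.013  0.074 -0.005] turn [ 0.123  0.07  -0.029] mm 15.119218226856932 deg 4.3229078180268985
```

```bash
python3 - <<'E'
from h import *
F=fix();o=get_obs();R,p=target(F,np.array([.026,-.068,.036]),back=.13)
print(p);plan(R,p,12)
E
```

```text
[ 0.43570043 -0.07200758  0.23752543]
12 rows travel [ 0.033  0.071 -0.016] turn [ 0.123  0.07  -0.029] mm 16.10180935839603 deg 4.3229078180268985
```

arm_command([
  {"travel": [0.033,0.071,-0.016],"turn": [0.123,0.07,-0.029],"grip": -1},
  {"travel": [0.033,0.071,-0.016],"turn": [0.123,0.07,-0.029],"grip": -1},
  {"travel": [0.033,0.071,-0.016],"turn": [0.123,0.07,-0.029],"grip": -1},
  {"travel": [0.033,0.071,-0.016],"turn": [0.123,0.07,-0.029],"grip": -1},
  {"travel": [0.033,0.071,-0.016],"turn": [0.123,0.07,-0.029],"grip": -1},
  {"travel": [0.033,0.071,-0.016],"turn": [0.123,0.07,-0.029],"grip": -1},
  {"travel": [0.033,0.071,-0.016],"turn": [0.123,0.07,-0.029],"grip": -1},
  {"travel": [0.033,0.071,-0.016],"turn": [0.123,0.07,-0.029],"grip": -1},
  {"travel": [0.033,0.071,-0.016],"turn": [0.123,0.07,-0.029],"grip": -1},
  {"travel": [0.033,0.071,-0.016],"turn": [0.123,0.07,-0.029],"grip": -1},
  {"travel": [0.033,0.071,-0.016],"turn": [0.123,0.07,-0.029],"grip": -1},
  {"travel": [0.033,0.071,-0.016],"turn": [0.123,0.07,-0.029],"grip": -1},
])

```text
time_s: 3.45
eef_pos: [0.4359, -0.0736, 0.2387]
eef_rot: [[-0.132, 0.705, 0.697], [-0.991, -0.093, -0.094], [-0.001, -0.703, 0.711]]
contact_force: [1.9, 0.2, -1.0]
width: 0.085
```

```bash
python3 - <<'E'
from h import *
o=get_obs();print(o['eef_pos'],o['eef_rot'].round(3),o['joint_positions'].round(1),o['time_s'],o['width'])
im=optics.get_image('wrist');cv2.imwrite('pics/w1.png',g(im[:,:,::-1]))
np.savez('w1.npz',R=o['eef_rot'],p=o['eef_pos'])
E
```

```text
[ 0.43586158 -0.07357856  0.23865854] [[-0.132  0.705  0.697]
 [-0.991 -0.093 -0.094]
 [-0.001 -0.703  0.711]] [-10.2  -3.6 -60.1 -11.9   1.9 178.2] 3.45 0.0850189457381449
```

View pics/w1.png

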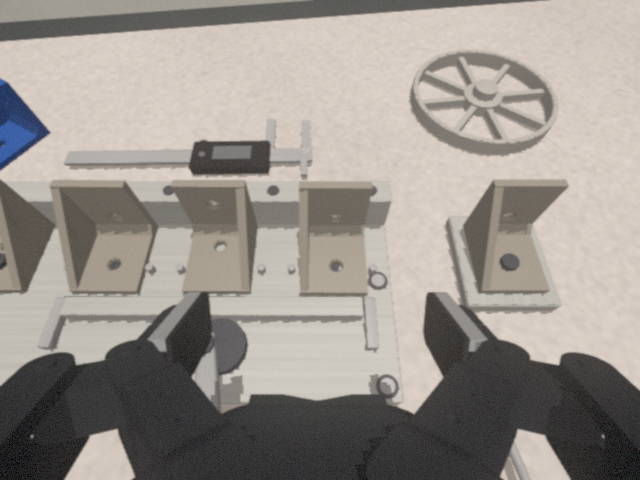

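```bash
python3 - <<'E'
from h import *
im=cv2.imread('pics/w1.png')[170:310,40:400]
cv2.imwrite('pics/w1c.png',cv2.resize(im,None,fx=2.2,fy=2.2,interpolation=cv2.INTER_CUBIC))
im=cv2.imread('pics/w1.png')[240:300,130:310]
cv2.imwrite('pics/w1d.png',cv2.resize(im,None,fx=4.4,fy=4.4,interpolation=cv2.INTER_CUBIC))
E
```

```text
(no output)
```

View pics/w1c.png

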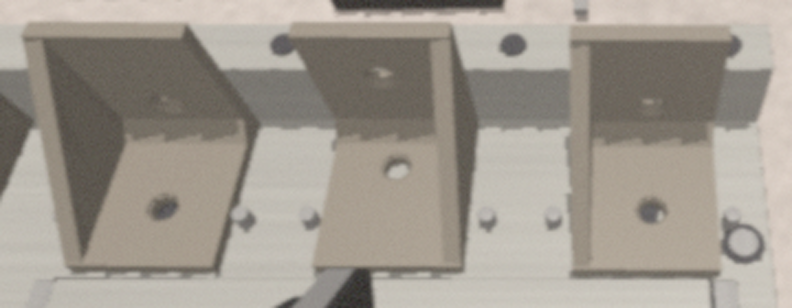

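View pics/w1d.png

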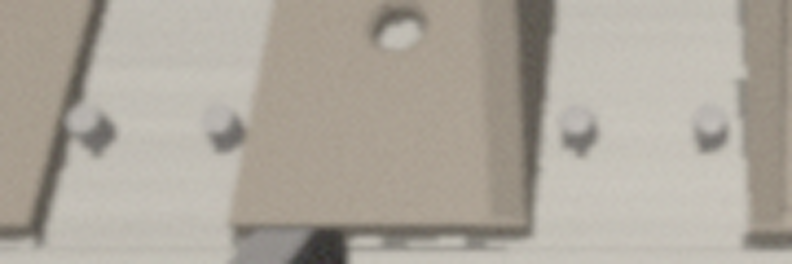

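```bash
cat > fit.py <<'E'
from h import *
from scipy.optimize import least_squares
d=np.load('w1.npz');o={'eef_rot':d['R'],'eef_pos':d['p']};Rc,tc=wcam(o);K=optics.camera_model('wrist')['mtx']
uv=np.array([(149.1,267.5),(180.5,267.0),(261.6,266.8),(291.8,266.6),(372.7,267.3)])
X=np.array([(8,54,20),(8,31,20),(8,-31,20),(8,-54,20),(8,-116,20)])/1e3
def res(q):
    F=fix(q[2],q[:2]);return (proj(K,Rc,tc,X@F[:3,:3].T+F[:3,3])-uv).ravel()
s=least_squares(res,[.6186,-.0275,-7.5]);print(s.x,s.fun.round(1))
F=fix(s.x[2],s.x[:2])
def back(uv,z):
    dd=Rc.T@np.linalg.solve(K,[*uv,1.]);c=-Rc.T@tc;P=c+dd*(z-c[2])/dd[2]
    return (np.linalg.inv(F)@np.append(P,1))[:3].round(4)
w=lambda x,y:(40+x/2.2,170+y/2.2)
for n,u,z in [("b3 front L",w(573,270),.018),("b3 front R",w(718,270),.018),("b2 fL",w(315,267),.018),("b2 fR",w(461,267),.018),("b1 fR",w(216,267),.018),("b1fL",w(72,267),.018),
 ("fence edge",w(540,70),.046),("fence edge l",w(270,69),.046),("b3 top L front",w(571,41),.072),("b3 top R front",w(728,41),.072),("b2 top",w(300,37),.072),("b2topR",w(448,38),.072),("b1topL",w(28,38),.072),("b1topR",w(186,38),.072)]: print(n,back(u,z))
# top cam
m=optics.camera_model('top')
c=lambda x,y:(215+x/3.,165+y/3.)
for p in [c(190,154),c(281,170),c(314,173),c(407,184),c(440,188)]:
    print('top',(np.linalg.inv(F)@np.append(ray('top',p,.02),1))[:3].round(4))
E
python3 fit.py
```

```text
[ 0.62048852 -0.02327896 -7.54264839] [ 0.4 -0.4 -0.7  0.1 -0.2  0.2 -0.1  0.4  0.7 -0.4]
b3 front L [-0.012 -0.061  0.018]
b3 front R [-0.012  -0.1095  0.018 ]
b2 fL [-0.0108  0.0255  0.018 ]
b2 fR [-0.0108 -0.0235  0.018 ]
b1 fR [-0.0108  0.0588  0.018 ]
b1fL [-0.0107  0.1072  0.018 ]
fence edge [ 0.0499 -0.0495  0.046 ]
fence edge l [0.0505 0.0433 0.046 ]
b3 top L front [ 0.0422 -0.0615  0.072 ]
b3 top R front [ 0.0421 -0.11    0.072 ]
b2 top [0.0439 0.0228 0.072 ]
b2topR [ 0.0434 -0.0233  0.072 ]
b1topL [0.0437 0.1073 0.072 ]
b1topR [0.0436 0.0581 0.072 ]
top [0.0073 0.111  0.02  ]
top [0.005  0.0491 0.02  ]
top [0.006 0.027 0.02 ]
top [ 0.0072 -0.0355  0.02  ]
top [ 0.0076 -0.0576  0.02  ]
```

```bash
cat >> h.py <<'E'
FX=fix(-7.54,(.6205,-.0233))
def where(L=.155):
    o=get_obs();p=o['eef_pos']+o['eef_rot'][:,1]*L
    q=(np.linalg.inv(FX)@np.append(p,1))[:3];Rf=FX[:3,:3].T@o['eef_rot']
    print('t',round(o['time_s'],2),'grasp pt in fixture mm',(q*1e3).round(1),'x',Rf[:,0].round(3),'y',Rf[:,1].round(3),'j',o['joint_positions'].round(1),'F',o['contact_force'].round(1),'w',round(o['width']*1e3,1))
    return o
E
python3 - <<'E'
from h import *
o=where();R,p=target(FX,np.array([.0203,-.0636,.0402]),back=.06)
plan(R,p,4)
E
```

```text
t 3.5 grasp pt in fixture mm [-65.9 -74.8 128.3] x [-0.004 -1.    -0.002] y [ 0.713 -0.001 -0.701] j [-10.2  -3.3 -60.4 -12.6   1.8 178.3] F [-2.2  1.4 -3.8] w 85.5
4 rows travel [-0.014  0.079 -0.001] turn [-0.004 -0.002  0.001] mm 16.038396263434954 deg 0.13495678203109127
```

arm_command([
  {"travel": [-0.014,0.079,0],"turn": [-0.004,0,0],"grip": 0.2},
  {"travel": [-0.014,0.079,0],"turn": [-0.004,0,0],"grip": 0.2},
  {"travel": [-0.014,0.079,0],"turn": [-0.004,0,0],"grip": 0.2},
  {"travel": [-0.014,0.079,0],"turn": [-0.004,0,0],"grip": 0.2},
  {"travel": [0,0,0],"turn": [0,0,0],"grip": 0.2},
  {"travel": [0,0,0],"turn": [0,0,0],"grip": 0.2},
])

```text
time_s: 4.1
eef_pos: [0.4814, -0.0679, 0.194]
eef_rot: [[-0.13, 0.695, 0.707], [-0.991, -0.091, -0.093], [-0.0, -0.713, 0.701]]
contact_force: [-0.4, 0.3, 1.1]
width: 0.0342
```

```bash
python3 - <<'E'
from h import *
o=where()
im=optics.get_image('wrist');cv2.imwrite('pics/w2.png',g(im[:,:,::-1]))
R,p=target(FX,np.array([.0203,-.0636,.0402]))
plan(R,p,4)
E
```

```text
t 4.1 grasp pt in fixture mm [-23.4 -62.3  83.5] x [ 0.001 -1.    -0.   ] y [ 0.701  0.001 -0.713] j [ -8.2   7.7 -57.8 -20.    0.5 179.5] F [-0.4  0.3  1.1] w 34.2
4 rows travel [ 0.001  0.077 -0.001] turn [ 0.003  0.    -0.   ] mm 15.447509917435573 deg 0.10534480320594448
```

View pics/w2.png

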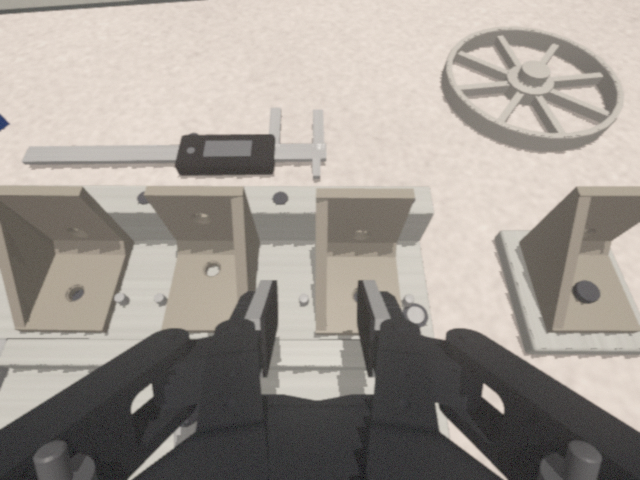

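arm_command([
  {"travel": [0.002,0.077,0],"turn": [0.003,0,0],"grip": 0.2},
  {"travel": [0.001,0.077,0],"turn": [0.003,0,0],"grip": 0.2},
  {"travel": [0.001,0.077,0],"turn": [0.003,0,0],"grip": 0.2},
  {"travel": [0.001,0.05,0],"turn": [0.003,0,0],"grip": 0.2},
  {"travel": [0,0,0],"turn": [0,0,0],"grip": 0.2},
])

```text
time_s: 4.65
eef_pos: [0.5209, -0.0743, 0.1538]
eef_rot: [[-0.131, 0.7, 0.702], [-0.991, -0.092, -0.093], [-0.0, -0.708, 0.706]]
contact_force: [-1.0, -0.1, -0.7]
width: 0.0344
```

```bash
python3 - <<'E'
from h import *
o=where()
im=optics.get_image('wrist');cv2.imwrite('pics/w3.png',g(im[:,:,::-1]))
im=optics.get_image('side');cv2.imwrite('pics/s3.png',cv2.resize(g(im[110:350,200:520,::-1]),None,fx=2.4,fy=2.4,interpolation=cv2.INTER_CUBIC))
R,p=target(FX,np.array([.0203,-.0636,.0402]))
plan(R,p,1)
E
```

```text
t 4.65 grasp pt in fixture mm [ 17.4 -63.6  44.1] x [ 0. -1. -0.] y [ 0.706  0.    -0.708] j [ -8.3  17.3 -55.  -27.3   0.5 179.5] F [-1.  -0.1 -0.7] w 34.4
1 rows travel [ 0.     0.028 -0.004] turn [ 0.001 -0.    -0.001] mm 5.594981760899154 deg 0.04605156786435354
```

View pics/w3.png

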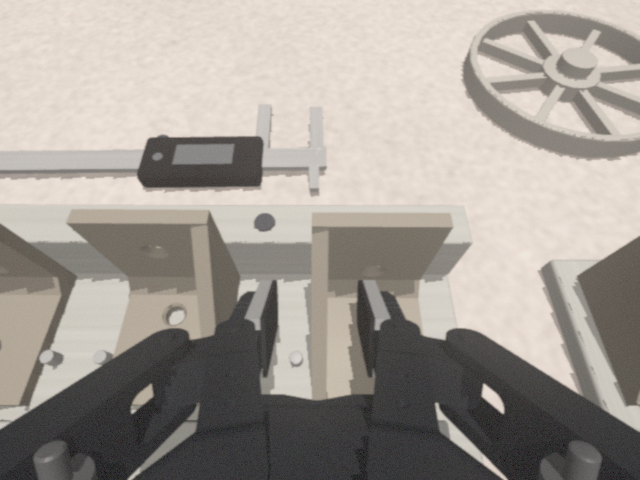

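View pics/s3.png

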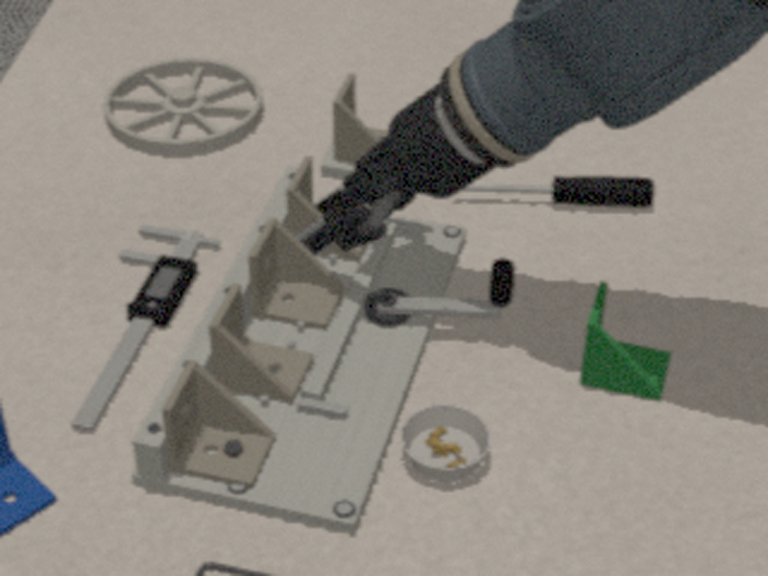

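arm_command([
  {"travel": [0,0.02,-0.002],"turn": [0,0,0],"grip": 0.2},
  {"travel": [0,0,0],"turn": [0,0,0],"grip": 1},
  {"travel": [0,0,0],"turn": [0,0,0],"grip": 1},
  {"travel": [0,0,0],"turn": [0,0,0],"grip": 1},
  {"travel": [0,0,0],"turn": [0,0,0],"grip": 1},
], squeeze=60)

```text
time_s: 5.25
eef_pos: [0.5233, -0.0745, 0.1511]
eef_rot: [[-0.131, 0.701, 0.701], [-0.991, -0.092, -0.093], [-0.0, -0.707, 0.707]]
contact_force: [-2.2, 1.2, 3.3]
width: 0.0049
```

```bash
python3 - <<'E'
from h import *
o=where()
im=optics.get_image('wrist');cv2.imwrite('pics/w4.png',g(im[:,:,::-1]))
E
```

```text
t 5.25 grasp pt in fixture mm [ 20.  -63.4  41.6] x [ 0. -1. -0.] y [ 0.707  0.001 -0.707] j [ -8.2  17.9 -54.9 -27.7   0.5 179.5] F [-2.2  1.2  3.3] w 4.9
```

View pics/w4.png

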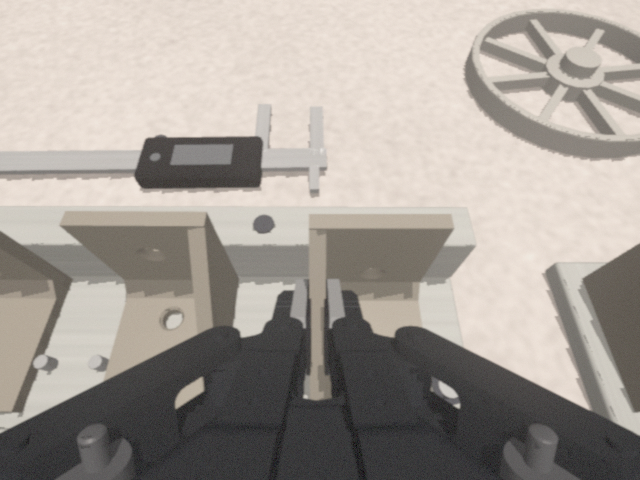

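arm_command([
  {"travel": [0,-0.05,0.04],"turn": [0,0,0],"grip": 1},
  {"travel": [0,-0.08,0.07],"turn": [0,0,0],"grip": 1},
  {"travel": [0,-0.09,0.07],"turn": [0,0,0],"grip": 1},
  {"travel": [0,-0.1,0.07],"turn": [0,0,0],"grip": 1},
  {"travel": [0,-0.1,0.07],"turn": [0,0,0],"grip": 1},
  {"travel": [0,-0.1,0.07],"turn": [0,0,0],"grip": 1},
])

```text
time_s: 5.9
eef_pos: [0.5045, -0.0721, 0.2804]
eef_rot: [[-0.131, 0.7, 0.702], [-0.991, -0.092, -0.093], [-0.0, -0.708, 0.707]]
contact_force: [0.5, 0.5, -0.9]
width: 0.0045
```

```bash
python3 - <<'E'
from h import *
o=where()
im=optics.get_image('wrist');cv2.imwrite('pics/w5.png',g(im[:,:,::-1]))
im=optics.get_image('side');cv2.imwrite('pics/s5.png',cv2.resize(g(im[110:350,200:520,::-1]),None,fx=2.4,fy=2.4,interpolation=cv2.INTER_CUBIC))
E
```

```text
t 5.9 grasp pt in fixture mm [  0.9 -63.5 170.7] x [ 0. -1. -0.] y [ 0.707  0.001 -0.708] j [ -8.3  -0.  -48.4  -3.3   0.6 179.5] F [ 0.5  0.5 -0.9] w 4.5
```

View pics/w5.png

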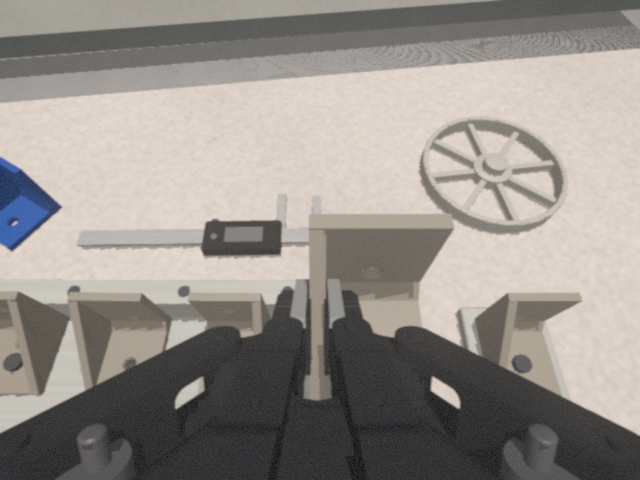

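View pics/s5.png

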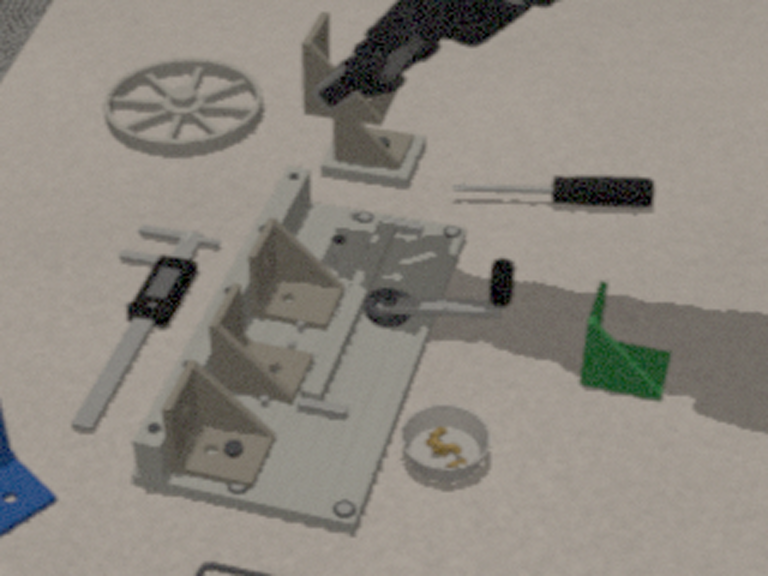

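arm_command([
  {"travel": [0,0,0],"turn": [0,-0.2728,0],"grip": 1},
  {"travel": [0,0,0],"turn": [0,-0.2728,0],"grip": 1},
  {"travel": [0,0,0],"turn": [0,-0.2728,0],"grip": 1},
  {"travel": [0,0,0],"turn": [0,-0.2728,0],"grip": 1},
  {"travel": [0,0,0],"turn": [0,-0.2728,0],"grip": 1},
  {"travel": [0,0,0],"turn": [0,-0.2728,0],"grip": 1},
  {"travel": [0,0,0],"turn": [0,-0.2728,0],"grip": 1},
  {"travel": [0,0,0],"turn": [0,-0.2728,0],"grip": 1},
  {"travel": [0,0,0],"turn": [0,-0.2728,0],"grip": 1},
  {"travel": [0,0,0],"turn": [0,-0.2728,0],"grip": 1},
  {"travel": [0,0,0],"turn": [0,-0.2728,0],"grip": 1},
])

```text
time_s: 7.1
eef_pos: [0.5048, -0.0721, 0.2787]
eef_rot: [[0.703, 0.7, 0.126], [-0.087, -0.092, 0.992], [0.706, -0.708, -0.004]]
contact_force: [1.3, -0.7, 0.3]
width: 0.005
```

arm_command([
  {"travel": [0,0,0],"turn": [0,-0.2728,0],"grip": 1},
  {"travel": [0,0,0],"turn": [0,-0.2728,0],"grip": 1},
  {"travel": [0,0,0],"turn": [0,-0.2728,0],"grip": 1},
  {"travel": [0,0,0],"turn": [0,-0.2728,0],"grip": 1},
  {"travel": [0,0,0],"turn": [0,-0.2728,0],"grip": 1},
  {"travel": [0,0,0],"turn": [0,-0.2728,0],"grip": 1},
  {"travel": [0,0,0],"turn": [0,-0.2728,0],"grip": 1},
  {"travel": [0,0,0],"turn": [0,-0.2728,0],"grip": 1},
  {"travel": [0,0,0],"turn": [0,-0.2728,0],"grip": 1},
  {"travel": [0,0,0],"turn": [0,-0.2728,0],"grip": 1},
  {"travel": [0,0,0],"turn": [0,-0.2728,0],"grip": 1},
])

```text
time_s: 8.2
eef_pos: [0.5048, -0.0721, 0.2787]
eef_rot: [[0.126, 0.7, -0.703], [0.992, -0.092, 0.086], [-0.004, -0.708, -0.706]]
contact_force: [0.0, -0.1, -0.5]
width: 0.0046
```

```bash
python3 - <<'E'
from h import *
o=where();
gt=np.array([.0175,-.1073,.0412])
R,p=target(FX,gt+[0,0,.06],up=-1); plan(R,p,5)
im=optics.get_image('wrist');cv2.imwrite('pics/w6.png',g(im[:,:,::-1]))
E
```

```text
t 8.2 grasp pt in fixture mm [  1.2 -63.5 169. ] x [-0.005  1.    -0.004] y [ 0.706  0.001 -0.708] j [ -8.3   0.2 -48.5  -3.5   0.6  -0.9] F [ 0.  -0.1 -0.5] w 4.6
5 rows travel [-0.044  0.059  0.037] turn [-0.001  0.003  0.   ] mm 16.476508627386146 deg 0.0785702023057285
```

View pics/w6.png

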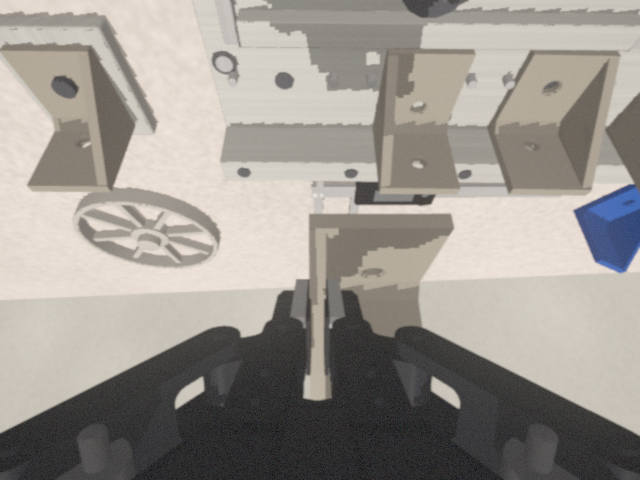

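```bash
python3 - <<'E'
from h import *
im=cv2.imread('pics/w6.png')[55:105,210:530]
cv2.imwrite('pics/w6c.png',cv2.resize(im,None,fx=2.5,fy=2.5,interpolation=cv2.INTER_CUBIC))
K=optics.camera_model('wrist')['mtx'];o=get_obs();Rc,tc=wcam(o)
X=np.array([(8,54,20),(8,31,20),(8,-31,20),(8,-54,20),(8,-116,20)])/1e3
q=proj(K,Rc,tc,X@FX[:3,:3].T+FX[:3,3]);print(q.round(1));print(((q-[210,55])*2.5).round(0))
np.savez('w6.npz',R=o['eef_rot'],p=o['eef_pos'])
E
```

```text
[[509.7  85.6]
 [472.3  85. ]
 [371.4  83.2]
 [333.9  82.5]
 [232.5  80.8]]
[[749.  77.]
 [656.  75.]
 [404.  71.]
 [310.  69.]
 [ 56.  64.]]
```

View pics/w6c.png

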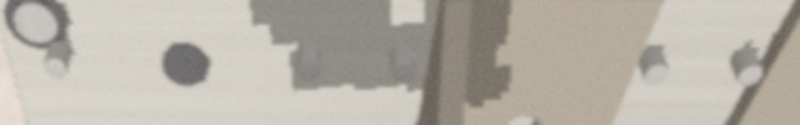

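arm_command([
  {"travel": [-0.044,0.059,0.037],"turn": [0,0.003,0],"grip": 1},
  {"travel": [-0.044,0.059,0.037],"turn": [0,0.003,0],"grip": 1},
  {"travel": [-0.044,0.059,0.037],"turn": [0,0.003,0],"grip": 1},
  {"travel": [-0.044,0.059,0.037],"turn": [0,0.003,0],"grip": 1},
  {"travel": [-0.044,0.059,0.037],"turn": [0,0.003,0],"grip": 1},
  {"travel": [0,0,0],"turn": [0,0,0],"grip": 1},
])

```text
time_s: 8.85
eef_pos: [0.5139, -0.1182, 0.2094]
eef_rot: [[0.139, 0.698, -0.702], [0.99, -0.092, 0.104], [0.008, -0.71, -0.704]]
contact_force: [-0.4, 0.9, -0.2]
width: 0.005
```

```bash
python3 - <<'E'
from h import *
o=where();
gt=np.array([.018,-.1073,.0412])
R,p=target(FX,gt+[0,0,.01],up=-1); plan(R,p,4)
im=optics.get_image('wrist');cv2.imwrite('pics/w7.png',g(im[:,:,::-1]))
E
```

```text
t 8.85 grasp pt in fixture mm [  15.9 -108.    99.3] x [0.008 1.    0.008] y [ 0.704 -0.    -0.71 ] j [-14.2   9.7 -51.5 -15.8   4.7  -4.1] F [-0.4  0.9 -0.2] w 5.0
4 rows travel [0.001 0.045 0.041] turn [-0.002 -0.005 -0.   ] mm 12.15235017935601 deg 0.16259608629796485
```

View pics/w7.png

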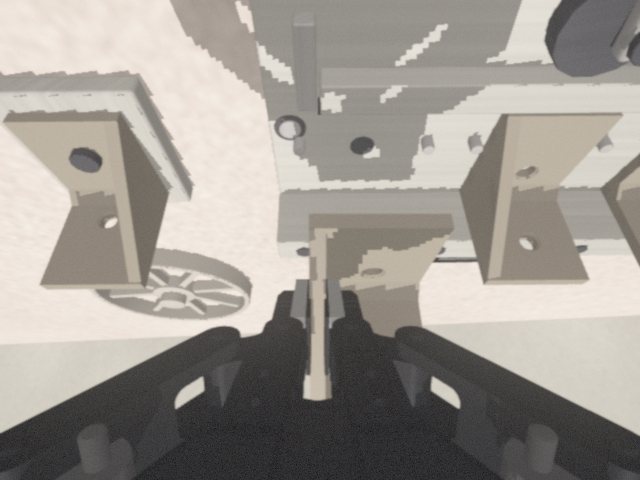

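arm_command([
  {"travel": [0.001,0.045,0.041],"turn": [-0.002,-0.005,0],"grip": 1},
  {"travel": [0.001,0.045,0.041],"turn": [-0.002,-0.005,0],"grip": 1},
  {"travel": [0.001,0.045,0.041],"turn": [-0.002,-0.005,0],"grip": 1},
  {"travel": [0.001,0.045,0.041],"turn": [-0.002,-0.005,0],"grip": 1},
  {"travel": [0,0,0],"turn": [0,0,0],"grip": 1},
])

```text
time_s: 9.4
eef_pos: [0.5167, -0.1165, 0.1622]
eef_rot: [[0.129, 0.703, -0.7], [0.992, -0.092, 0.09], [-0.001, -0.706, -0.709]]
contact_force: [-0.2, 0.1, 0.3]
width: 0.0045
```

```bash
python3 - <<'E'
from h import *
o=where();
gt=np.array([.018,-.1073,.0412])
R,p=target(FX,gt,up=-1); plan(R,p,2)
im=optics.get_image('wrist');cv2.imwrite('pics/w8.png',g(im[:,:,::-1]))
im=optics.get_image('side');cv2.imwrite('pics/s8.png',cv2.resize(g(im[110:350,200:520,::-1]),None,fx=2.4,fy=2.4,interpolation=cv2.INTER_CUBIC))
E
```

```text
t 9.4 grasp pt in fixture mm [  19.1 -105.9   52.8] x [-0.002  1.    -0.001] y [ 0.709  0.001 -0.706] j [-13.9  16.4 -54.1 -25.4   4.6  -4.7] F [-0.2  0.1  0.3] w 4.5
2 rows travel [-0.003  0.018  0.022] turn [0.002 0.002 0.001] mm 5.729296531186846 deg 0.09435508766636035
```

View pics/w8.png

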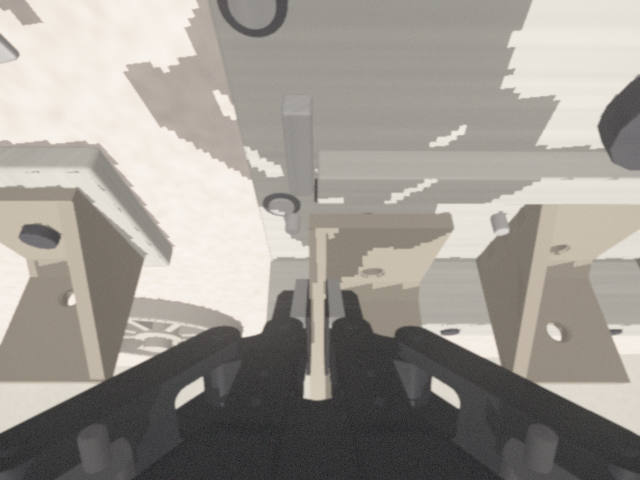

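View pics/s8.png

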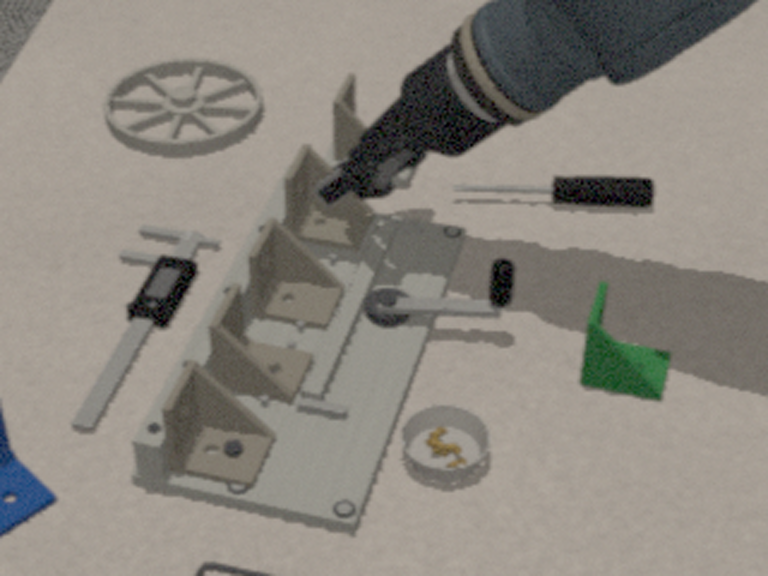

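arm_command([
  {"travel": [-0.004,0.018,0.02],"turn": [0,0,0],"grip": 1},
  {"travel": [-0.003,0.01,0.01],"turn": [0,0,0],"grip": 1},
  {"travel": [0,0,0],"turn": [0,0,0],"grip": 1},
])

```text
time_s: 9.8
eef_pos: [0.5166, -0.1185, 0.1546]
eef_rot: [[0.129, 0.704, -0.699], [0.992, -0.093, 0.089], [-0.002, -0.704, -0.71]]
contact_force: [-0.3, 0.2, -0.9]
width: 0.0049
```

```bash
python3 - <<'E'
from h import *
o=where();
im=optics.get_image('side');cv2.imwrite('pics/s9.png',cv2.resize(g(im[140:260,270:420,::-1]),None,fx=5,fy=5,interpolation=cv2.INTER_CUBIC))
E
```

```text
t 9.8 grasp pt in fixture mm [  19.5 -107.9   45.4] x [-0.003  1.    -0.002] y [ 0.71   0.    -0.704] j [-14.2  17.5 -54.5 -27.    4.7  -4.9] F [-0.3  0.2 -0.9] w 4.9
```

View pics/s9.png

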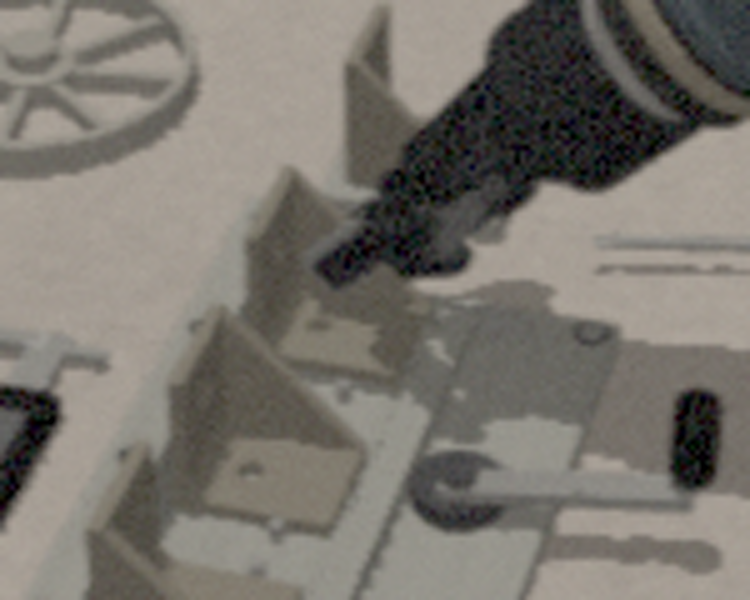

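arm_command([
  {"travel": [0.003,0.008,0.009],"turn": [0.005,0,0],"grip": 1},
  {"travel": [0,0.004,0.004],"turn": [0,0,0],"grip": 1},
  {"travel": [0,0,0],"turn": [0,0,0],"grip": 1},
  {"travel": [0,0,0],"turn": [0,0,0],"grip": 1},
])

```text
time_s: 10.25
eef_pos: [0.5166, -0.1178, 0.1512]
eef_rot: [[0.128, 0.702, -0.701], [0.992, -0.092, 0.089], [-0.002, -0.706, -0.708]]
contact_force: [0.8, 0.1, -1.0]
width: 0.0049
```

```bash
python3 - <<'E'
from h import *
o=where();print(o['moment'])
im=optics.get_image('wrist');cv2.imwrite('pics/w10.png',g(im[:,:,::-1]))
E
```

```text
t 10.25 grasp pt in fixture mm [  19.1 -107.2   41.8] x [-0.003  1.    -0.002] y [ 0.708  0.001 -0.706] j [-14.1  18.  -54.6 -27.5   4.7  -4.8] F [ 0.8  0.1 -1. ] w 4.9
[0.12865738 0.62665412 0.03653269]
```

View pics/w10.png

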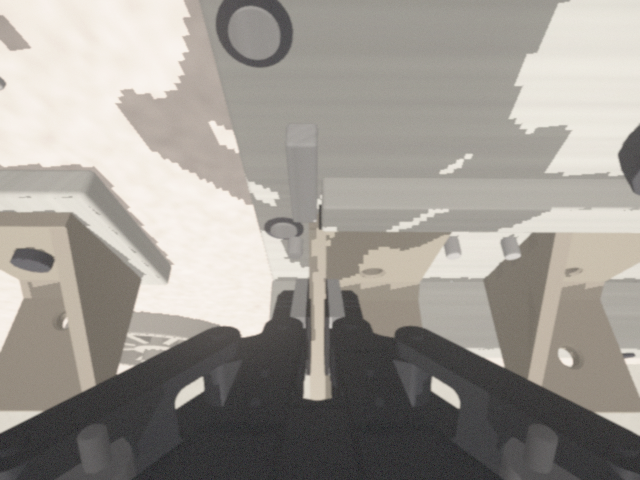

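arm_command([
  {"travel": [0,0.004,0.004],"turn": [0,0,0],"grip": 1},
  {"travel": [0,0.003,0.003],"turn": [0,0,0],"grip": 1},
  {"travel": [0,0,0],"turn": [0,0,0],"grip": 1},
])

```text
time_s: 10.6
eef_pos: [0.5171, -0.118, 0.1499]
eef_rot: [[0.128, 0.703, -0.699], [0.992, -0.093, 0.089], [-0.002, -0.705, -0.709]]
contact_force: [-1.1, -0.5, 6.5]
width: 0.0045
```

```bash
python3 - <<'E'
from h import *
o=where();print(o['moment'])
E
```

```text
t 10.6 grasp pt in fixture mm [  19.9 -107.4   40.7] x [-0.003  1.    -0.002] y [ 0.709  0.    -0.705] j [-14.1  18.2 -54.6 -27.9   4.7  -4.8] F [-1.1 -0.5  6.5] w 4.5
[0.087838   0.03039909 0.04201762]
```

arm_command([
  {"travel": [0,0,0],"turn": [0,0,0],"grip": 0.6},
  {"travel": [0,0,0],"turn": [0,0,0],"grip": 0.2},
  {"travel": [0,0,0],"turn": [0,0,0],"grip": 0.2},
  {"travel": [0,-0.06,0],"turn": [0,0,0],"grip": 0.2},
  {"travel": [0,-0.12,0],"turn": [0,0,0],"grip": 0.2},
  {"travel": [0,-0.16,0],"turn": [0,0,0],"grip": 0.2},
  {"travel": [0,0,0],"turn": [0,0,0],"grip": 0.2},
])

```text
time_s: 11.3
eef_pos: [0.4675, -0.1114, 0.1991]
eef_rot: [[0.129, 0.703, -0.699], [0.992, -0.093, 0.089], [-0.002, -0.705, -0.709]]
contact_force: [1.9, -0.8, 0.0]
width: 0.0346
```

```bash
python3 - <<'E'
from h import *
o=where();np.savez('w11.npz',R=o['eef_rot'],p=o['eef_pos'])
im=optics.get_image('wrist');cv2.imwrite('pics/w11.png',g(im[:,:,::-1]))
im=optics.get_image('side');cv2.imwrite('pics/s11.png',cv2.resize(g(im[110:350,200:520,::-1]),None,fx=2.4,fy=2.4,interpolation=cv2.INTER_CUBIC))
E
```

```text
t 11.3 grasp pt in fixture mm [ -30.1 -107.4   89.8] x [-0.003  1.    -0.002] y [ 0.709  0.    -0.705] j [-15.    6.5 -58.4 -19.9   5.3  -5.4] F [ 1.9 -0.8  0. ] w 34.6
```

View pics/w11.png

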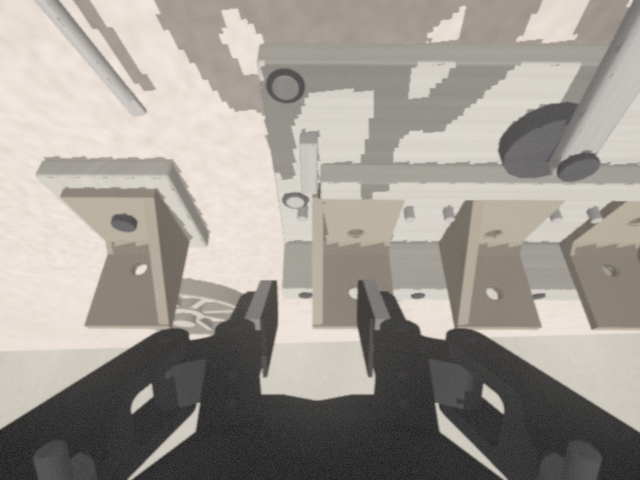

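View pics/s11.png

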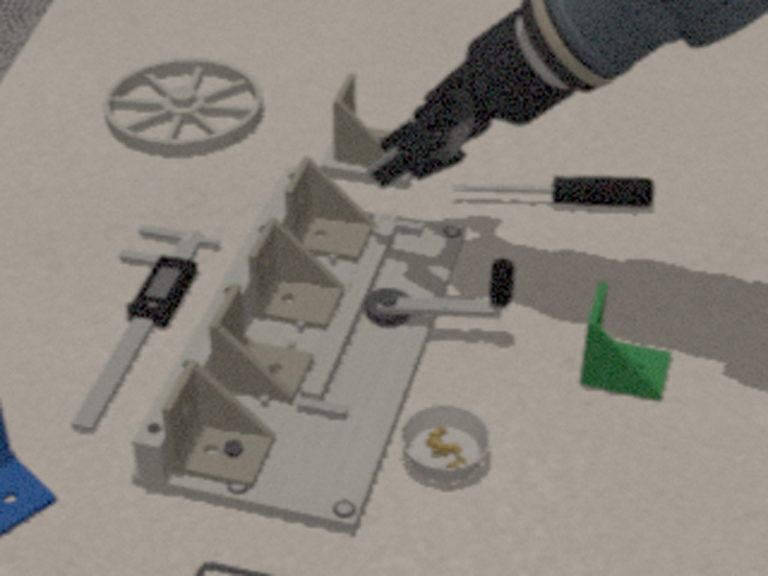

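```bash
python3 - <<'E'
from h import *
R,p=target(FX,np.array([.021,.1049,.0402]),up=-1,back=.065);plan(R,p,6)
E
```

```text
6 rows travel [ 0.177  0.004 -0.001] turn [0.001 0.001 0.   ] mm 35.40311397462838 deg 0.04382672315167427
```

arm_command([
  {"travel": [0.177,0.004,-0.001],"turn": [0.001,0.001,0],"grip": 0.2},
  {"travel": [0.177,0.004,-0.001],"turn": [0.001,0.001,0],"grip": 0.2},
  {"travel": [0.177,0.004,-0.001],"turn": [0.001,0.001,0],"grip": 0.2},
  {"travel": [0.177,0.004,-0.001],"turn": [0.001,0.001,0],"grip": 0.2},
  {"travel": [0.177,0.004,-0.001],"turn": [0.001,0.001,0],"grip": 0.2},
  {"travel": [0.177,0.004,-0.001],"turn": [0.001,0.001,0],"grip": 0.2},
  {"travel": [0,0,0],"turn": [0,0,0],"grip": 0.2},
])

```text
time_s: 12.1
eef_pos: [0.5017, 0.1021, 0.1938]
eef_rot: [[0.127, 0.7, -0.703], [0.992, -0.089, 0.09], [0.001, -0.708, -0.706]]
contact_force: [-0.1, -0.1, 0.3]
width: 0.0344
```

```bash
python3 - <<'E'
from h import *
o=where();R,p=target(FX,np.array([.021,.1049,.0402]),up=-1);plan(R,p,4)
im=optics.get_image('wrist');cv2.imwrite('pics/w12.png',g(im[:,:,::-1]))
E
```

```text
t 12.1 grasp pt in fixture mm [-24.8 109.3  84. ] x [-0.005  1.     0.001] y [ 0.706  0.004 -0.708] j [ 15.9  10.8 -53.  -16.3 -16.1  16.9] F [-0.1 -0.1  0.3] w 34.4
4 rows travel [-0.005  0.079 -0.002] turn [-0.001  0.001  0.002] mm 15.865824011137992 deg 0.07230085108686916
```

View pics/w12.png

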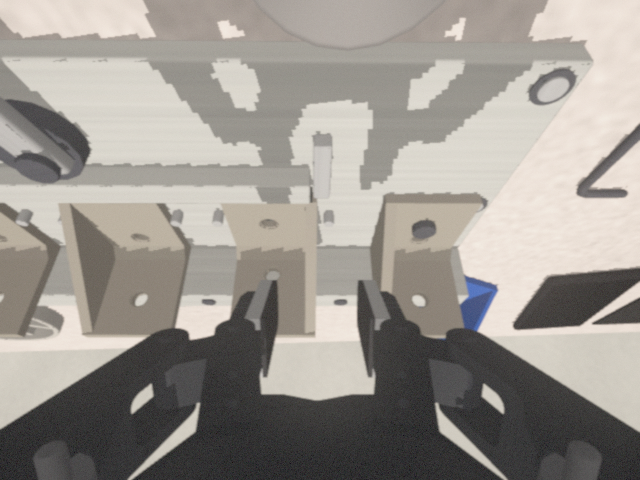

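arm_command([
  {"travel": [-0.006,0.079,-0.002],"turn": [0,0,0],"grip": 0.2},
  {"travel": [-0.006,0.079,-0.002],"turn": [0,0,0],"grip": 0.2},
  {"travel": [-0.005,0.079,-0.002],"turn": [0,0,0],"grip": 0.2},
  {"travel": [-0.005,0.06,-0.002],"turn": [0,0,0],"grip": 0.2},
  {"travel": [0,0,0],"turn": [0,0,0],"grip": 0.2},
])

```text
time_s: 12.65
eef_pos: [0.543, 0.0875, 0.1517]
eef_rot: [[0.132, 0.698, -0.704], [0.991, -0.094, 0.093], [-0.001, -0.71, -0.704]]
contact_force: [-0.5, -0.3, 0.7]
width: 0.0344
```

```bash
python3 - <<'E'
from h import *
o=where();R,p=target(FX,np.array([.021,.1049,.0402]),up=-1);plan(R,p,1)
im=optics.get_image('wrist');cv2.imwrite('pics/w13.png',g(im[:,:,::-1]))
E
```

```text
t 12.65 grasp pt in fixture mm [17.8 99.4 41.7] x [ 0.001  1.    -0.001] y [ 0.704 -0.001 -0.71 ] j [ 12.8  19.6 -50.4 -22.9 -14.2  14.8] F [-0.5 -0.3  0.7] w 34.4
1 rows travel [ 0.026  0.017 -0.003] turn [-0.008 -0.    -0.002] mm 6.2649998814595955 deg 0.24196493164033436
```

View pics/w13.png

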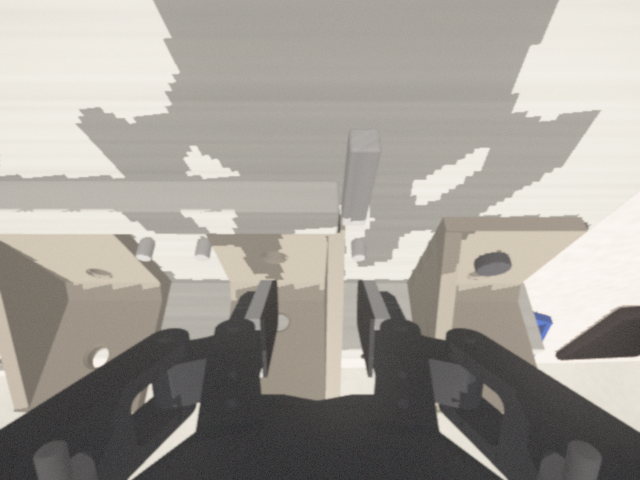

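arm_command([
  {"travel": [0.027,0.006,-0.002],"turn": [-0.006,0,0],"grip": 0.2},
  {"travel": [0,0.006,0],"turn": [0,0,0],"grip": 0.2},
  {"travel": [0,0,0],"turn": [0,0,0],"grip": 0.2},
])

```text
time_s: 13.0
eef_pos: [0.5453, 0.0939, 0.1524]
eef_rot: [[0.13, 0.702, -0.7], [0.991, -0.092, 0.092], [0.0, -0.706, -0.708]]
contact_force: [0.2, -0.8, -0.0]
width: 0.034
```

```bash
python3 - <<'E'
from h import *
o=where();R,p=target(FX,np.array([.021,.1049,.0402]),up=-1);plan(R,p,1)
im=optics.get_image('wrist');cv2.imwrite('pics/w14.png',g(im[:,:,::-1]))
E
```

```text
t 13.0 grasp pt in fixture mm [ 19.9 106.5  43. ] x [-0.001  1.     0.   ] y [ 0.708  0.001 -0.706] j [ 13.5  19.8 -50.  -23.  -14.7  15.2] F [ 0.2 -0.8 -0. ] w 34.0
1 rows travel [-0.007  0.014  0.005] turn [0.004 0.001 0.002] mm 3.2811091554003835 deg 0.12414683786702674
```

View pics/w14.png

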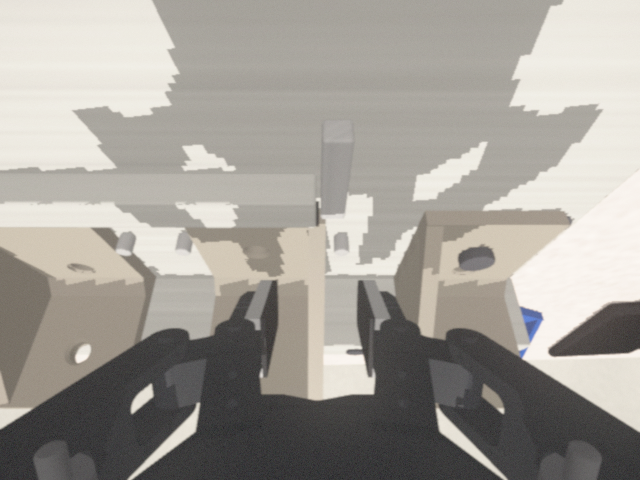

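arm_command([
  {"travel": [-0.004,0.01,0.004],"turn": [0.004,0,0],"grip": 0.2},
  {"travel": [0,0,0],"turn": [0,0,0],"grip": 0.2},
  {"travel": [0,0,0],"turn": [0,0,0],"grip": 1},
  {"travel": [0,0,0],"turn": [0,0,0],"grip": 1},
  {"travel": [0,0,0],"turn": [0,0,0],"grip": 1},
  {"travel": [0,0,0],"turn": [0,0,0],"grip": 1},
], squeeze=60)

```text
time_s: 13.65
eef_pos: [0.5461, 0.0927, 0.1502]
eef_rot: [[0.131, 0.701, -0.701], [0.991, -0.092, 0.093], [0.0, -0.708, -0.707]]
contact_force: [0.1, 0.8, 1.5]
width: 0.0046
```

```bash
python3 - <<'E'
from h import *
o=where()
im=optics.get_image('wrist');cv2.imwrite('pics/w15.png',g(im[:,:,::-1]))
E
```

```text
t 13.65 grasp pt in fixture mm [ 20.6 105.3  40.6] x [-0.001  1.     0.   ] y [ 0.707  0.001 -0.708] j [ 13.3  20.1 -50.  -23.1 -14.6  15.1] F [0.1 0.8 1.5] w 4.6
```

View pics/w15.png

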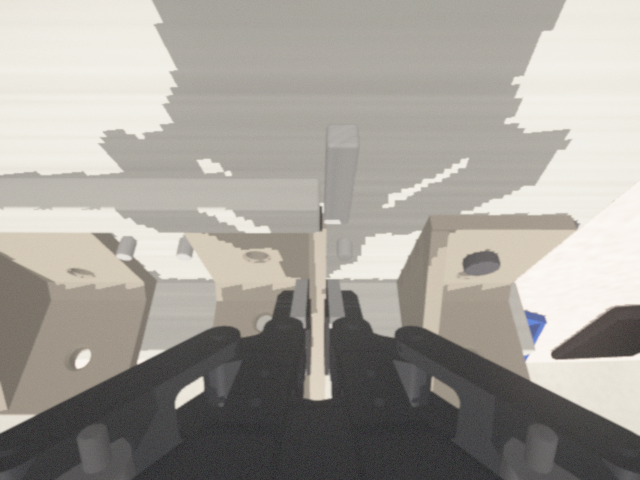

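arm_command([
  {"travel": [0,-0.05,-0.04],"turn": [0,0,0],"grip": 1},
  {"travel": [0,-0.08,-0.07],"turn": [0,0,0],"grip": 1},
  {"travel": [0,-0.09,-0.07],"turn": [0,0,0],"grip": 1},
  {"travel": [0,-0.1,-0.07],"turn": [0,0,0],"grip": 1},
  {"travel": [0,-0.1,-0.07],"turn": [0,0,0],"grip": 1},
  {"travel": [0,-0.1,-0.07],"turn": [0,0,0],"grip": 1},
  {"travel": [0,0,0],"turn": [0,0,0],"grip": 1},
])

```text
time_s: 14.4
eef_pos: [0.5286, 0.0954, 0.2823]
eef_rot: [[0.131, 0.704, -0.698], [0.991, -0.091, 0.093], [0.002, -0.704, -0.71]]
contact_force: [0.4, -0.2, -1.4]
width: 0.0051
```

```bash
python3 - <<'E'
from h import *
o=where()
im=optics.get_image('wrist');cv2.imwrite('pics/w16.png',g(im[:,:,::-1]))
E
```

```text
t 14.4 grasp pt in fixture mm [  3.3 105.9 173.2] x [-0.001  1.     0.002] y [ 0.71   0.002 -0.704] j [ 14.2   3.7 -43.7  -0.5 -15.1  15.7] F [ 0.4 -0.2 -1.4] w 5.1
```

View pics/w16.png

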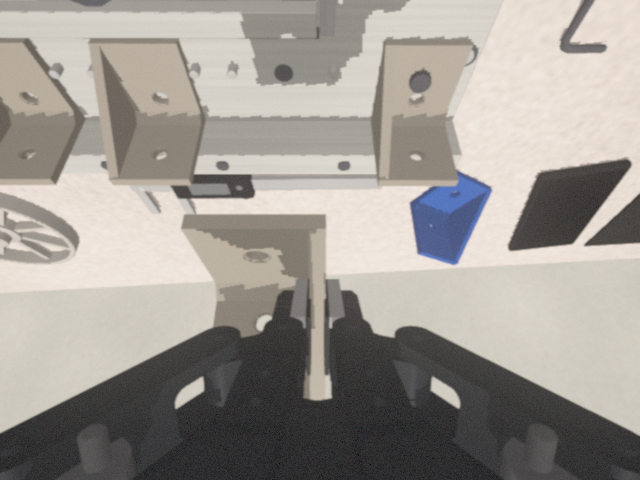

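arm_command([
  {"travel": [0,0,0],"turn": [0,-0.2728,0],"grip": 1},
  {"travel": [0,0,0],"turn": [0,-0.2728,0],"grip": 1},
  {"travel": [0,0,0],"turn": [0,-0.2728,0],"grip": 1},
  {"travel": [0,0,0],"turn": [0,-0.2728,0],"grip": 1},
  {"travel": [0,0,0],"turn": [0,-0.2728,0],"grip": 1},
  {"travel": [0,0,0],"turn": [0,-0.2728,0],"grip": 1},
  {"travel": [0,0,0],"turn": [0,-0.2728,0],"grip": 1},
  {"travel": [0,0,0],"turn": [0,-0.2728,0],"grip": 1},
  {"travel": [0,0,0],"turn": [0,-0.2728,0],"grip": 1},
  {"travel": [0,0,0],"turn": [0,-0.2728,0],"grip": 1},
  {"travel": [0,0,0],"turn": [0,-0.2728,0],"grip": 1},
])

```text
time_s: 15.55
eef_pos: [0.5276, 0.095, 0.2774]
eef_rot: [[-0.704, 0.699, -0.126], [0.086, -0.093, -0.992], [-0.705, -0.709, 0.005]]
contact_force: [0.7, -0.9, -0.0]
width: 0.005
```

arm_command([
  {"travel": [0,0,0],"turn": [0,-0.2728,0],"grip": 1},
  {"travel": [0,0,0],"turn": [0,-0.2728,0],"grip": 1},
  {"travel": [0,0,0],"turn": [0,-0.2728,0],"grip": 1},
  {"travel": [0,0,0],"turn": [0,-0.2728,0],"grip": 1},
  {"travel": [0,0,0],"turn": [0,-0.2728,0],"grip": 1},
  {"travel": [0,0,0],"turn": [0,-0.2728,0],"grip": 1},
  {"travel": [0,0,0],"turn": [0,-0.2728,0],"grip": 1},
  {"travel": [0,0,0],"turn": [0,-0.2728,0],"grip": 1},
  {"travel": [0,0,0],"turn": [0,-0.2728,0],"grip": 1},
  {"travel": [0,0,0],"turn": [0,-0.2728,0],"grip": 1},
  {"travel": [0,0,0],"turn": [0,-0.2728,0],"grip": 1},
  {"travel": [0,0,0],"turn": [0,0,0],"grip": 1},
])

```text
time_s: 16.75
eef_pos: [0.5276, 0.095, 0.2776]
eef_rot: [[-0.128, 0.699, 0.703], [-0.992, -0.093, -0.089], [0.003, -0.709, 0.705]]
contact_force: [0.2, -0.0, -1.0]
width: 0.0045
```

```bash
python3 - <<'E'
from h import *
o=where();
gt=np.array([.0185,.0632,.0410])
R,p=target(FX,gt+[0,0,.05],up=1); plan(R,p,5)
im=optics.get_image('wrist');cv2.imwrite('pics/w17.png',g(im[:,:,::-1]))
K=optics.camera_model('wrist')['mtx'];Rc,tc=wcam(o)
X=np.array([(8,116,20),(8,54,20),(8,31,20),(8,-31,20),(8,-54,20)])/1e3
print(proj(K,Rc,tc,X@FX[:3,:3].T+FX[:3,3]).round(1))
E
```

```text
t 16.75 grasp pt in fixture mm [  1.7 105.1 167.7] x [ 0.003 -1.     0.003] y [ 0.705  0.    -0.709] j [  14.2    4.   -43.9   -0.7  -15.1 -164.5] F [ 0.2 -0.  -1. ] w 4.5
5 rows travel [ 0.042  0.066 -0.043] turn [ 0.001  0.002 -0.   ] mm 17.832138401331584 deg 0.056361462747975835
[[303.1 368.4]
 [384.9 368.8]
 [415.3 368.9]
 [497.2 369.2]
 [527.5 369.4]]
```

View pics/w17.png

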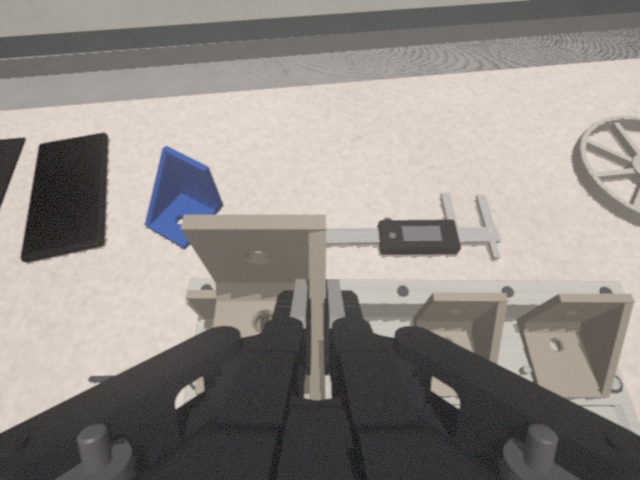

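arm_command([
  {"travel": [0.042,0.067,-0.043],"turn": [0.001,0.002,0],"grip": 1},
  {"travel": [0.042,0.067,-0.043],"turn": [0.001,0.002,0],"grip": 1},
  {"travel": [0.042,0.067,-0.043],"turn": [0.001,0.002,0],"grip": 1},
  {"travel": [0.042,0.067,-0.043],"turn": [0.001,0.002,0],"grip": 1},
  {"travel": [0.042,0.067,-0.043],"turn": [0.001,0.002,0],"grip": 1},
  {"travel": [0,0,0],"turn": [0,0,0],"grip": 1},
  {"travel": [0,0,0],"turn": [0,0,0],"grip": 1},
])

```text
time_s: 17.5
eef_pos: [0.5391, 0.0513, 0.2008]
eef_rot: [[-0.136, 0.701, 0.7], [-0.991, -0.093, -0.099], [-0.005, -0.707, 0.708]]
contact_force: [0.1, 0.6, -0.6]
width: 0.0046
```

```bash
python3 - <<'E'
from h import *
o=where();
gt=np.array([.0192,.0632,.0410])
R,p=target(FX,gt+[0,0,.01],up=1); plan(R,p,4)
im=optics.get_image('wrist');cv2.imwrite('pics/w18.png',g(im[:,:,::-1]))
E
```

```text
t 17.5 grasp pt in fixture mm [19.2 63.3 91.2] x [-0.005 -1.    -0.005] y [ 0.708  0.    -0.707] j [   8.4   12.4  -49.7  -16.   -11.2 -168.2] F [ 0.1  0.6 -0.6] w 4.6
4 rows travel [ 0.     0.036 -0.035] turn [-0.    -0.003 -0.   ] mm 10.03873352801303 deg 0.09733253463041978
```

View pics/w18.png

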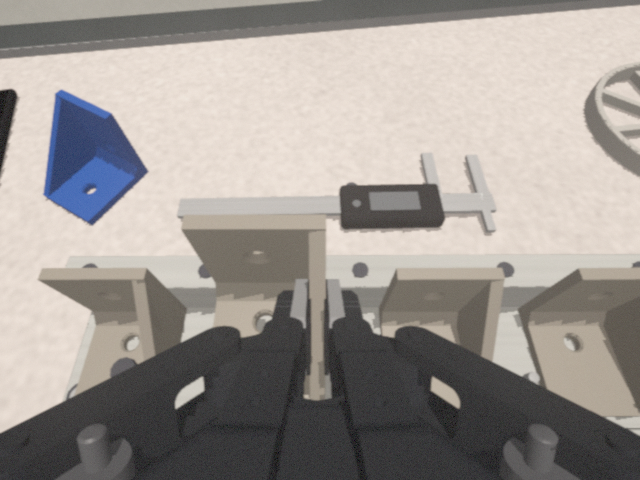

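arm_command([
  {"travel": [0,0.036,-0.035],"turn": [0,-0.003,0],"grip": 1},
  {"travel": [0,0.036,-0.035],"turn": [0,-0.003,0],"grip": 1},
  {"travel": [0,0.036,-0.035],"turn": [0,-0.003,0],"grip": 1},
  {"travel": [0,0.036,-0.035],"turn": [0,-0.003,0],"grip": 1},
  {"travel": [0,0.012,-0.012],"turn": [0,0,0],"grip": 1},
  {"travel": [0,0,0],"turn": [0,0,0],"grip": 1},
  {"travel": [0,0,0],"turn": [0,0,0],"grip": 1},
])

```text
time_s: 18.25
eef_pos: [0.5402, 0.0515, 0.1582]
eef_rot: [[-0.129, 0.703, 0.699], [-0.992, -0.092, -0.091], [0.001, -0.705, 0.709]]
contact_force: [0.9, -0.1, 0.0]
width: 0.0048
```

```bash
python3 - <<'E'
from h import *
o=where();
gt=np.array([.0195,.0632,.0410])
R,p=target(FX,gt,up=1); plan(R,p,2)
im=optics.get_image('wrist');cv2.imwrite('pics/w19.png',g(im[:,:,::-1]))
im=optics.get_image('side');cv2.imwrite('pics/s19.png',cv2.resize(g(im[160:340,240:400,::-1]),None,fx=3.3,fy=3.3,interpolation=cv2.INTER_CUBIC))
E
```

```text
t 18.25 grasp pt in fixture mm [20.5 63.8 48.9] x [ 0.002 -1.     0.001] y [ 0.709  0.001 -0.705] j [   8.4   18.1  -51.9  -24.   -11.1 -168.8] F [ 0.9 -0.1  0. ] w 4.8
2 rows travel [ 0.001  0.012 -0.015] turn [-0.003  0.002 -0.001] mm 3.8313252640715794 deg 0.09622506579430658
```

View pics/w19.png

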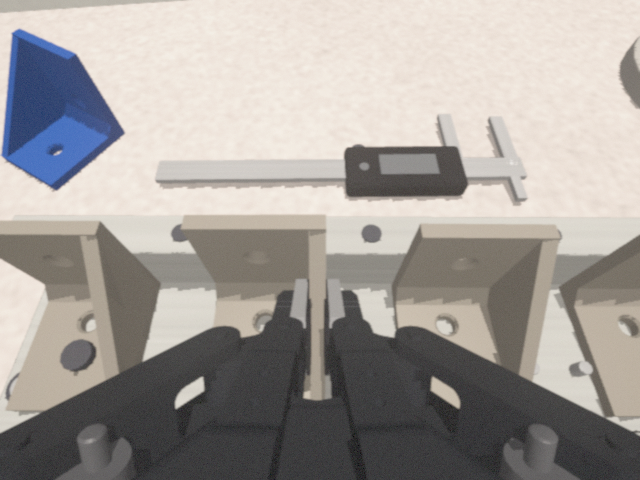

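View pics/s19.png

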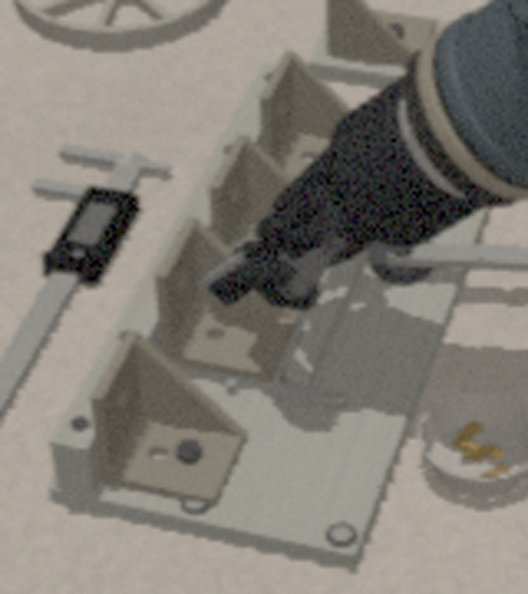

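arm_command([
  {"travel": [0.003,0.012,-0.016],"turn": [-0.003,0,0],"grip": 1},
  {"travel": [0,0.01,-0.012],"turn": [-0.002,0,0],"grip": 1},
  {"travel": [0,0.003,-0.003],"turn": [0,0,0],"grip": 1},
  {"travel": [0,0,0],"turn": [0,0,0],"grip": 1},
  {"travel": [0,0,0],"turn": [0,0,0],"grip": 1},
])

```text
time_s: 18.85
eef_pos: [0.5402, 0.0508, 0.151]
eef_rot: [[-0.13, 0.703, 0.699], [-0.992, -0.093, -0.091], [0.001, -0.705, 0.709]]
contact_force: [-3.1, -1.9, 15.6]
width: 0.0053
```

```bash
python3 - <<'E'
from h import *
o=where();print(o['moment'].round(2))
E
```

```text
t 18.85 grasp pt in fixture mm [20.6 62.9 41.7] x [ 0.001 -1.     0.001] y [ 0.709  0.    -0.705] j [   8.3   19.1  -52.3  -25.4  -11.1 -168.8] F [-3.1 -1.9 15.6] w 5.3
[-0.34 -0.8  -0.19]
```

```bash
python3 - <<'E'
from h import *
im=optics.get_image('wrist');cv2.imwrite('pics/w20.png',g(im[:,:,::-1]))
im=optics.get_image('side');cv2.imwrite('pics/s20.png',cv2.resize(g(im[160:340,240:400,::-1]),None,fx=3.3,fy=3.3,interpolation=cv2.INTER_CUBIC))
E
```

```text
(no output)
```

View pics/w20.png

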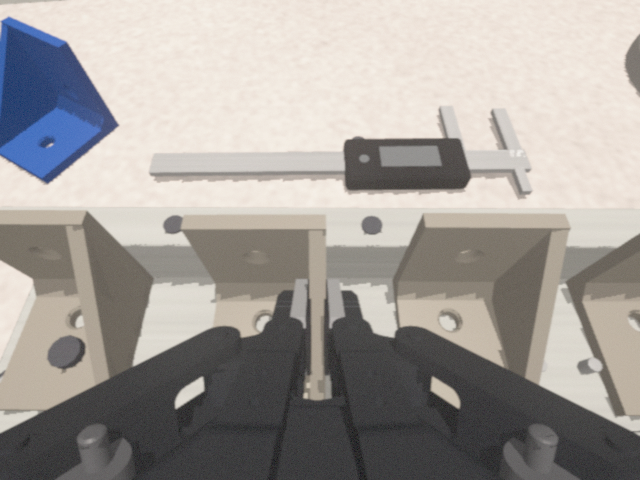

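View pics/s20.png

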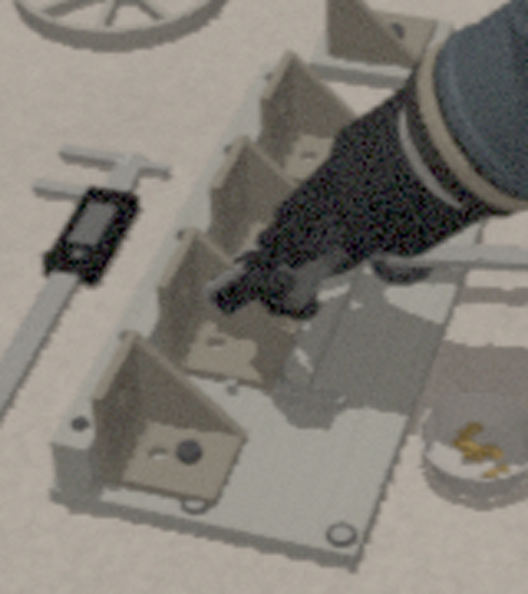

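arm_command([
  {"travel": [0,0,0],"turn": [0,0,0],"grip": 0.6},
  {"travel": [0,0,0],"turn": [0,0,0],"grip": 0.2},
  {"travel": [0,0,0],"turn": [0,0,0],"grip": 0.2},
  {"travel": [0,-0.06,0],"turn": [0,0,0],"grip": 0.2},
  {"travel": [0,-0.12,0],"turn": [0,0,0],"grip": 0.2},
  {"travel": [0,-0.16,0],"turn": [0,0,0],"grip": 0.2},
  {"travel": [0,-0.16,0],"turn": [0,0,0],"grip": 0.2},
  {"travel": [0,0,0],"turn": [0,0,0],"grip": 0.2},
])

```text
time_s: 19.75
eef_pos: [0.4677, 0.0602, 0.2224]
eef_rot: [[-0.129, 0.702, 0.7], [-0.992, -0.091, -0.091], [0.0, -0.706, 0.708]]
contact_force: [0.8, 0.2, -0.6]
width: 0.0341
```

```bash
python3 - <<'E'
from h import *
o=where();np.savez('w21.npz',R=o['eef_rot'],p=o['eef_pos'])
im=optics.get_image('wrist');cv2.imwrite('pics/w21.png',g(im[:,:,::-1]))
im=optics.get_image('side');cv2.imwrite('pics/s21.png',cv2.resize(g(im[110:350,200:520,::-1]),None,fx=2.4,fy=2.4,interpolation=cv2.INTER_CUBIC))
E
```

```text
t 19.75 grasp pt in fixture mm [-52.7  63.  113. ] x [ 0.002 -1.     0.   ] y [ 0.708  0.001 -0.706] j [  11.3    2.6  -56.9  -13.   -13.1 -166.6] F [ 0.8  0.2 -0.6] w 34.1
```

View pics/w21.png

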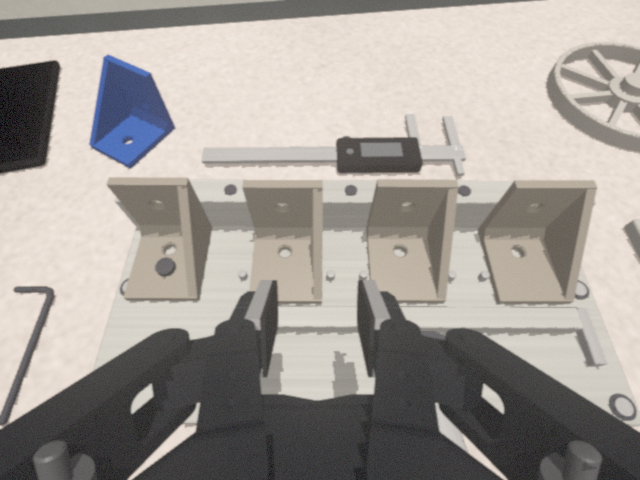

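View pics/s21.png

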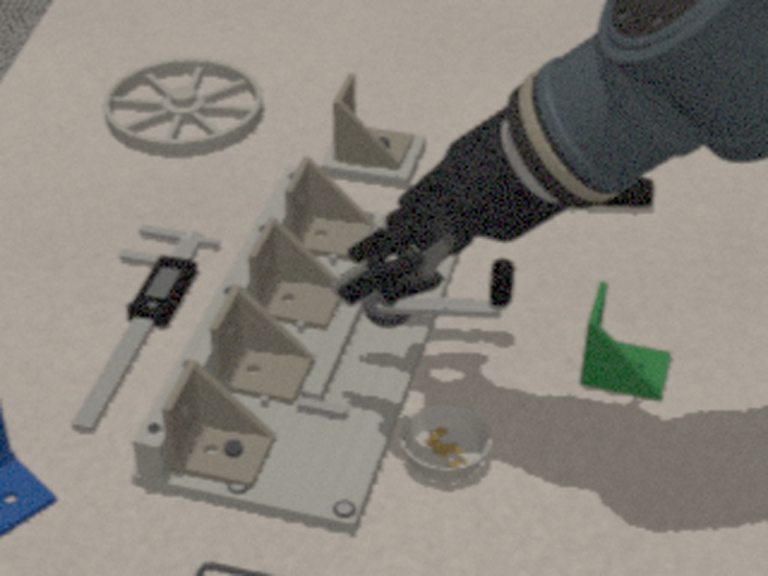

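```bash
cat >> h.py <<'E'
def Rdown(spin):
    s=np.deg2rad(spin) # tool x in fixture = (0,-1) rotated clockwise by spin
    x=np.array([-np.sin(s),-np.cos(s),0]);y=np.array([0,0,-1.]);return FX[:3,:3]@np.column_stack([x,y,np.cross(x,y)])
def tdown(gp,spin):
    R=Rdown(spin);return R,(FX@np.append(gp,1))[:3]-R[:,1]*.155
E
python3 - <<'E'
from h import *
im=optics.get_image('top');cv2.imwrite('pics/t22.png',cv2.resize(g(im[200:320,280:400,::-1]),None,fx=4,fy=4,interpolation=cv2.INTER_CUBIC))
k=np.linalg.inv(FX)@np.append(ray('top',(215+361/3,165+385/3),.07),1);print(k)
pv=np.linalg.inv(FX)@np.append(ray('top',(215+352/3,165+260/3),.03),1);print(pv)
o=where()
R,p=tdown([-.08,.03,.15],0);plan(R,p,7)
R2,p2=tdown([-.11,-.01,.15],135);plan(R2,p2,17,R0=R,p0=p)
E
```

```text
[-0.13402955 -0.02116634  0.07        1.        ]
[-0.0506029  -0.00583287  0.03        1.        ]
t 19.9 grasp pt in fixture mm [-51.3  62.9 110.5] x [ 0.002 -1.     0.001] y [ 0.707  0.001 -0.707] j [  11.2    3.1  -56.8  -13.3  -13.1 -166.6] F [ 0.5  0.2 -0.7] w 34.4
7 rows travel [ 0.024 -0.03   0.08 ] turn [-0.214  0.001  0.   ] mm 17.796896107243825 deg 6.425365707803965
17 rows travel [0.017 0.    0.008] turn [0.    0.265 0.   ] mm 3.74747899793665 deg 7.9411764705882355
```

View pics/t22.png

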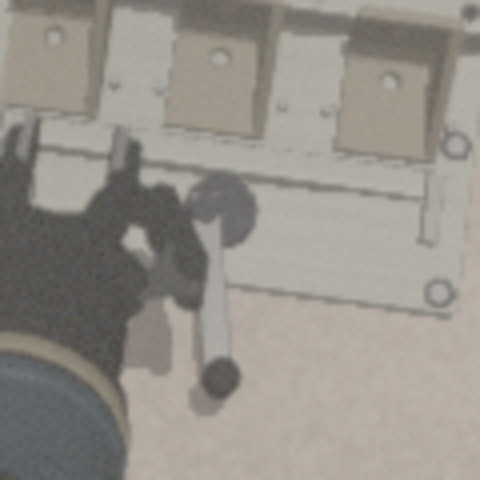

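arm_command([
  {"travel": [0.024,-0.03,0.08],"turn": [-0.214,0,0],"grip": 0.2},
  {"travel": [0.024,-0.03,0.08],"turn": [-0.214,0,0],"grip": 0.2},
  {"travel": [0.024,-0.03,0.08],"turn": [-0.214,0,0],"grip": 0.2},
  {"travel": [0.024,-0.03,0.08],"turn": [-0.214,0,0],"grip": 0.2},
  {"travel": [0.024,-0.03,0.08],"turn": [-0.214,0,0],"grip": 0.2},
  {"travel": [0.024,-0.03,0.08],"turn": [-0.214,0,0],"grip": 0.2},
  {"travel": [0.024,-0.03,0.08],"turn": [-0.214,0,0],"grip": 0.2},
])

```text
time_s: 20.6
eef_pos: [0.539, 0.0201, 0.298]
eef_rot: [[-0.129, 0.06, 0.99], [-0.992, -0.01, -0.129], [0.002, -0.998, 0.061]]
contact_force: [1.2, 0.1, -0.6]
width: 0.0339
```

arm_command([
  {"travel": [0.017,0,0.008],"turn": [0,0.265,0],"grip": 0.2},
  {"travel": [0.017,0,0.008],"turn": [0,0.265,0],"grip": 0.2},
  {"travel": [0.017,0,0.008],"turn": [0,0.265,0],"grip": 0.2},
  {"travel": [0.017,0,0.008],"turn": [0,0.265,0],"grip": 0.2},
  {"travel": [0.017,0,0.008],"turn": [0,0.265,0],"grip": 0.2},
  {"travel": [0.017,0,0.008],"turn": [0,0.265,0],"grip": 0.2},
  {"travel": [0.017,0,0.008],"turn": [0,0.265,0],"grip": 0.2},
  {"travel": [0.017,0,0.008],"turn": [0,0.265,0],"grip": 0.2},
  {"travel": [0.017,0,0.008],"turn": [0,0.265,0],"grip": 0.2},
  {"travel": [0.017,0,0.008],"turn": [0,0.265,0],"grip": 0.2},
  {"travel": [0.017,0,0.008],"turn": [0,0.265,0],"grip": 0.2},
  {"travel": [0.017,0,0.008],"turn": [0,0.265,0],"grip": 0.2},
])

```text
time_s: 21.8
eef_pos: [0.5209, -0.0158, 0.296]
eef_rot: [[-0.972, 0.063, -0.227], [0.227, -0.011, -0.974], [-0.064, -0.998, -0.004]]
contact_force: [-0.7, -1.1, -0.1]
width: 0.0346
```

```bash
python3 - <<'E'
from h import *
o=where()
R,p=tdown([-.1356,-.0154,.13],135);plan(R,p,6)
E
```

```text
t 21.8 grasp pt in fixture mm [-89.8  -6.  141.3] x [-0.993  0.097 -0.064] y [ 0.064 -0.002 -0.998] j [ -1.6  15.3 -14.1  57.   -0.5 -78.5] F [-0.7 -1.1 -0.1] w 34.6
6 rows travel [0.026 0.008 0.019] turn [ 0.008  0.219 -0.019] mm 6.589265646344179 deg 6.594621534012577
```

arm_command([
  {"travel": [0.026,0.008,0.019],"turn": [0.008,0.219,-0.019],"grip": 0.2},
  {"travel": [0.026,0.008,0.019],"turn": [0.008,0.219,-0.019],"grip": 0.2},
  {"travel": [0.026,0.008,0.019],"turn": [0.008,0.219,-0.019],"grip": 0.2},
  {"travel": [0.026,0.008,0.019],"turn": [0.008,0.219,-0.019],"grip": 0.2},
  {"travel": [0.026,0.008,0.019],"turn": [0.008,0.219,-0.019],"grip": 0.2},
  {"travel": [0.026,0.008,0.019],"turn": [0.008,0.219,-0.019],"grip": 0.2},
  {"travel": [0,0,0],"turn": [0,0,0],"grip": 0.2},
])

```text
time_s: 22.5
eef_pos: [0.4832, -0.0203, 0.2852]
eef_rot: [[-0.611, -0.0, -0.792], [0.792, 0.0, -0.611], [0.0, -1.0, 0.0]]
contact_force: [0.6, -0.1, -0.4]
width: 0.0341
```

```bash
python3 - <<'E'
from h import *
o=where()
R,p=tdown([-.1356,-.0154,.058],135);plan(R,p,5)
im=optics.get_image('wrist');cv2.imwrite('pics/w23.png',g(im[:,:,::-1]))
E
```

```text
t 22.5 grasp pt in fixture mm [-136.6  -15.1  130.2] x [-0.709  0.705  0.   ] y [-0. -0. -1.] j [ -2.4  13.6 -18.   58.5  -0.  -40.1] F [ 0.6 -0.1 -0.4] w 34.1
5 rows travel [-0.001  0.072 -0.   ] turn [-0.     0.001  0.   ] mm 14.442287121879268 deg 0.0382074146842064
```

View pics/w23.png

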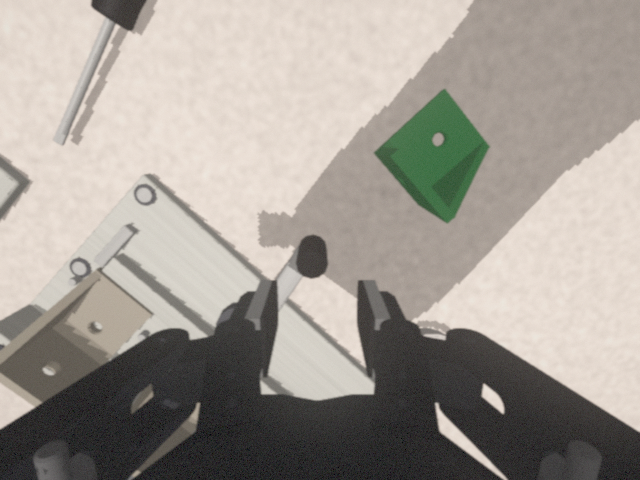

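```bash
python3 - <<'E'
from h import *
o=get_obs();K=optics.camera_model('wrist')['mtx'];Rc,tc=wcam(o)
for X in [(-.1356,-.0154,.07),(-.1356,-.0154,.034)]: print(proj(K,Rc,tc,(FX@np.append(X,1))[:3]))
E
```

```text
[[314.95401656 264.57834448]]
[[315.2524203  245.86238717]]
```

arm_command([
  {"travel": [0,0.072,0],"turn": [0,0,0],"grip": 0.2},
  {"travel": [0,0.072,0],"turn": [0,0,0],"grip": 0.2},
  {"travel": [0,0.072,0],"turn": [0,0,0],"grip": 0.2},
  {"travel": [0,0.072,0],"turn": [0,0,0],"grip": 0.2},
  {"travel": [0,0.06,0],"turn": [0,0,0],"grip": 0.2},
  {"travel": [0,0,0],"turn": [0,0,0],"grip": 0.2},
  {"travel": [0,0,0],"turn": [0,0,0],"grip": 1},
  {"travel": [0,0,0],"turn": [0,0,0],"grip": 1},
  {"travel": [0,0,0],"turn": [0,0,0],"grip": 1},
], squeeze=30)

```text
time_s: 23.45
eef_pos: [0.4836, -0.0202, 0.2178]
eef_rot: [[-0.613, 0.004, -0.79], [0.79, -0.0, -0.613], [-0.002, -1.0, -0.003]]
contact_force: [2.5, -0.5, -4.6]
width: 0.017
```

```bash
python3 - <<'E'
from h import *
o=where()
im=optics.get_image('wrist');cv2.imwrite('pics/w24.png',g(im[:,:,::-1]))
# arc rows in tool axes, spin fixed
q=(np.linalg.inv(FX)@np.append(o['eef_pos'],1))[:3]
th0=np.arctan2(-(q[1]),-(q[0]+.052));print('th0',th0,'r',np.hypot(q[1],q[0]+.052))
Rf=FX[:3,:3].T@o['eef_rot']
ths=np.linspace(th0,1.59,13);P=np.c_[-.052-.085*np.cos(ths),-.085*np.sin(ths),0*ths]
P[0]=[q[0],q[1],0]
for d in np.diff(P,axis=0): print((Rf.T@d/.2).round(3))
E
```

```text
t 23.45 grasp pt in fixture mm [-135.6  -14.8   62.8] x [-0.711  0.703 -0.002] y [ 0.004  0.    -1.   ] j [ -2.4  17.1 -24.   48.7  -0.  -40.2] F [ 2.5 -0.5 -4.6] w 17.0
th0 0.17460935222462326 r 0.08545432475173372
[-0.044  0.     0.025]
[-0.045  0.     0.021]
[-0.048  0.     0.016]
[-0.049  0.     0.01 ]
[-0.05   0.     0.004]
[-0.05   0.    -0.002]
[-0.05   0.    -0.007]
[-0.048  0.    -0.013]
[-0.046  0.    -0.019]
[-0.044  0.    -0.024]
[-0.041  0.    -0.029]
[-0.037  0.    -0.034]
```

View pics/w24.png

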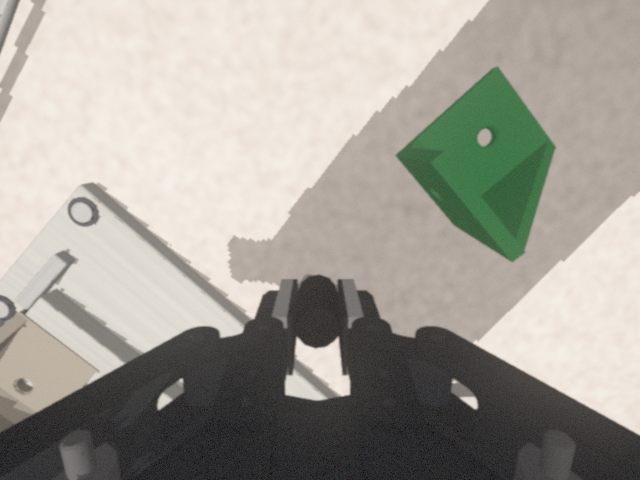

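arm_command([
  {"travel": [-0.022,0,0.013],"turn": [0,0,0],"grip": 1},
  {"travel": [-0.022,0,0.012],"turn": [0,0,0],"grip": 1},
  {"travel": [-0.023,0,0.011],"turn": [0,0,0],"grip": 1},
  {"travel": [-0.023,0,0.01],"turn": [0,0,0],"grip": 1},
  {"travel": [-0.048,0,0.016],"turn": [0,0,0],"grip": 1},
  {"travel": [-0.049,0,0.01],"turn": [0,0,0],"grip": 1},
  {"travel": [-0.05,0,0.004],"turn": [0,0,0],"grip": 1},
  {"travel": [-0.05,0,-0.002],"turn": [0,0,0],"grip": 1},
])

```text
time_s: 24.3
eef_pos: [0.5065, -0.0752, 0.2174]
eef_rot: [[-0.613, 0.002, -0.79], [0.79, -0.0, -0.613], [-0.001, -1.0, -0.001]]
contact_force: [-1.0, 5.3, -2.4]
width: 0.0172
```

```bash
cat > arc.py <<'E'
from h import *
import sys
o=where()
q=(np.linalg.inv(FX)@np.append(o['eef_pos']+o['eef_rot'][:,1]*.155,1))[:3]
th0=np.arctan2(-(q[1]),-(q[0]+.052));print('th0',th0,'r',np.hypot(q[1],q[0]+.052))
Rf=FX[:3,:3].T@o['eef_rot']
n=int(sys.argv[1]);e=float(sys.argv[2])
ths=np.linspace(th0,e,n+1);P=np.c_[-.052-.085*np.cos(ths),-.085*np.sin(ths),0*ths]
P[0]=[q[0],q[1],0]
for d in np.diff(P,axis=0): print((Rf.T@d/.2).round(3))
E
python3 arc.py 7 1.58
```

```text
t 24.3 grasp pt in fixture mm [-105.9  -66.4   62.4] x [-0.711  0.703 -0.001] y [ 0.002  0.    -1.   ] j [ -8.5  20.1 -19.7  50.1   0.  -46.2] F [-1.   5.3 -2.4] w 17.2
th0 0.8890574759639882 r 0.08557299275644867
[-0.041  0.    -0.009]
[-0.041  0.    -0.01 ]
[-0.039  0.    -0.014]
[-0.038  0.    -0.018]
[-0.036  0.    -0.022]
[-0.034  0.    -0.025]
[-0.031  0.    -0.028]
```

arm_command([
  {"travel": [-0.041,0,-0.009],"turn": [0,0,0],"grip": 1},
  {"travel": [-0.041,0,-0.01],"turn": [0,0,0],"grip": 1},
  {"travel": [-0.039,0,-0.014],"turn": [0,0,0],"grip": 1},
  {"travel": [-0.038,0,-0.018],"turn": [0,0,0],"grip": 1},
  {"travel": [-0.036,0,-0.022],"turn": [0,0,0],"grip": 1},
  {"travel": [-0.02,0,-0.015],"turn": [0,0,0],"grip": 1},
  {"travel": [0,0,0],"turn": [0,0,0],"grip": 1},
])

```text
time_s: 25.0
eef_pos: [0.5478, -0.0978, 0.2176]
eef_rot: [[-0.613, 0.003, -0.79], [0.79, -0.0, -0.613], [-0.002, -1.0, -0.002]]
contact_force: [-0.3, 1.4, -1.4]
width: 0.0173
```

```bash
python3 arc.py 3 1.59; python3 - <<'E'
from h import *
im=optics.get_image('wrist');cv2.imwrite('pics/w25.png',g(im[:,:,::-1]))
E
```

```text
t 25.0 grasp pt in fixture mm [-61.8 -83.4  62.6] x [-0.711  0.703 -0.002] y [ 0.003  0.    -1.   ] j [-10.1  24.7 -12.7  52.5   0.  -47.9] F [-0.3  1.4 -1.4] w 17.3
th0 1.453912428808429 r 0.0839875915335583
[-0.018  0.    -0.008]
[-0.014  0.    -0.013]
[-0.014  0.    -0.014]
```

View pics/w25.png

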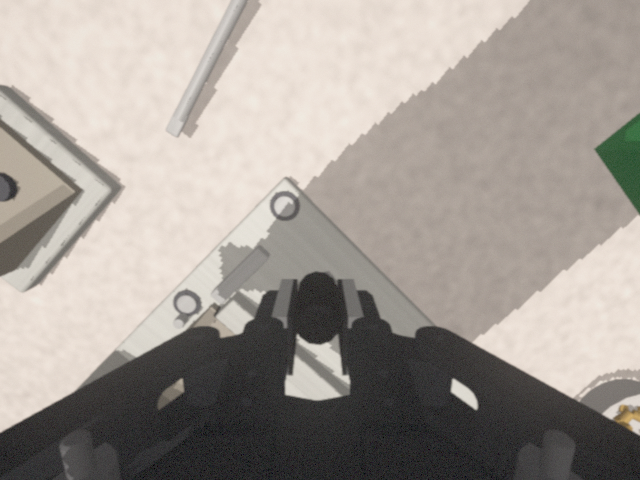

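arm_command([
  {"travel": [-0.016,0,-0.01],"turn": [0,0,0],"grip": 1},
  {"travel": [-0.014,0,-0.013],"turn": [0,0,0],"grip": 1},
  {"travel": [-0.012,0,-0.012],"turn": [0,0,0],"grip": 1},
  {"travel": [0,0,0],"turn": [0,0,0],"grip": 1},
  {"travel": [0,0,0],"turn": [0,0,0],"grip": 1},
])

```text
time_s: 25.55
eef_pos: [0.5578, -0.1, 0.2176]
eef_rot: [[-0.613, 0.003, -0.79], [0.79, -0.0, -0.613], [-0.002, -1.0, -0.002]]
contact_force: [-0.6, 4.1, -1.3]
width: 0.0173
```

```bash
python3 arc.py 3 1.60
```

```text
t 25.55 grasp pt in fixture mm [-51.7 -84.2  62.6] x [-0.711  0.703 -0.002] y [ 0.003  0.    -1.   ] j [-10.2  25.7 -11.   53.1   0.  -48. ] F [-0.6  4.1 -1.3] w 17.3
th0 1.5748985531001525 r 0.08421462923115751
[-0.005  0.     0.   ]
[-0.002  0.    -0.003]
[-0.002  0.    -0.003]
```

Push slightly farther to feel the stop.

arm_command([
  {"travel": [-0.008,0,-0.009],"turn": [0,0,0],"grip": 1},
  {"travel": [-0.007,0,-0.007],"turn": [0,0,0],"grip": 1},
  {"travel": [0,0,0],"turn": [0,0,0],"grip": 1},
])

```text
time_s: 25.85
eef_pos: [0.5601, -0.1001, 0.2172]
eef_rot: [[-0.613, -0.002, -0.79], [0.79, 0.001, -0.613], [0.002, -1.0, 0.001]]
contact_force: [-20.7, 7.6, 12.9]
width: 0.0168
```

```bash
python3 arc.py 3 1.60
```

```text
t 25.85 grasp pt in fixture mm [-50.1 -84.   62.2] x [-0.711  0.703  0.002] y [-0.003  0.    -1.   ] j [-10.1  26.2 -10.3  53.6   0.  -47.9] F [-20.7   7.6  12.9] w 16.8
th0 1.5928392812040517 r 0.08403117758552937
[-0.004 -0.     0.003]
[-0.001 -0.    -0.001]
[-0.001 -0.    -0.001]
```

arm_command([
  {"travel": [0.004,0,0.004],"turn": [0,0,0],"grip": 1},
  {"travel": [0,0,0],"turn": [0,0,0],"grip": 0.4},
  {"travel": [0,0,0],"turn": [0,0,0],"grip": 0.2},
  {"travel": [0,0,0],"turn": [0,0,0],"grip": 0.2},
  {"travel": [0,-0.1,0],"turn": [0,0,0],"grip": 0.2},
  {"travel": [0,-0.2,0],"turn": [0,0,0],"grip": 0.2},
  {"travel": [0,-0.2,0],"turn": [0,0,0],"grip": 0.2},
  {"travel": [0,-0.2,0],"turn": [0,0,0],"grip": 0.2},
  {"travel": [0,0,0.2],"turn": [0,0,0],"grip": 0.2},
  {"travel": [0,0,0.2],"turn": [0,0,0],"grip": 0.2},
  {"travel": [0,0,0.2],"turn": [0,0,0],"grip": 0.2},
  {"travel": [0,0,0.1],"turn": [0,0,0],"grip": 0.2},
])

```text
time_s: 27.05
eef_pos: [0.448, -0.1875, 0.3577]
eef_rot: [[-0.612, 0.003, -0.791], [0.791, -0.001, -0.612], [-0.003, -1.0, -0.002]]
contact_force: [0.2, 0.4, 0.7]
width: 0.0339
```

```bash
python3 - <<'E'
from h import *
o=where()
im=optics.get_image('top');cv2.imwrite('pics/t26.png',cv2.resize(g(im[165:325,215:475,::-1]),None,fx=3,fy=3,interpolation=cv2.INTER_CUBIC))
im=optics.get_image('side');cv2.imwrite('pics/s26.png',cv2.resize(g(im[110:350,200:520,::-1]),None,fx=2.4,fy=2.4,interpolation=cv2.INTER_CUBIC))
E
```

```text
t 27.05 grasp pt in fixture mm [-149.  -185.5  202.7] x [-0.71   0.704 -0.003] y [ 0.003 -0.001 -1.   ] j [-22.7  11.2 -10.1  68.6  -0.  -60.4] F [0.2 0.4 0.7] w 33.9
```

View pics/t26.png

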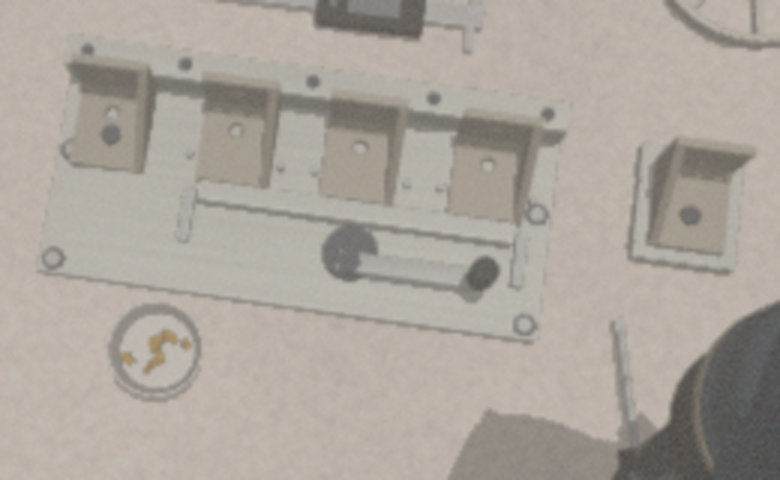

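View pics/s26.png

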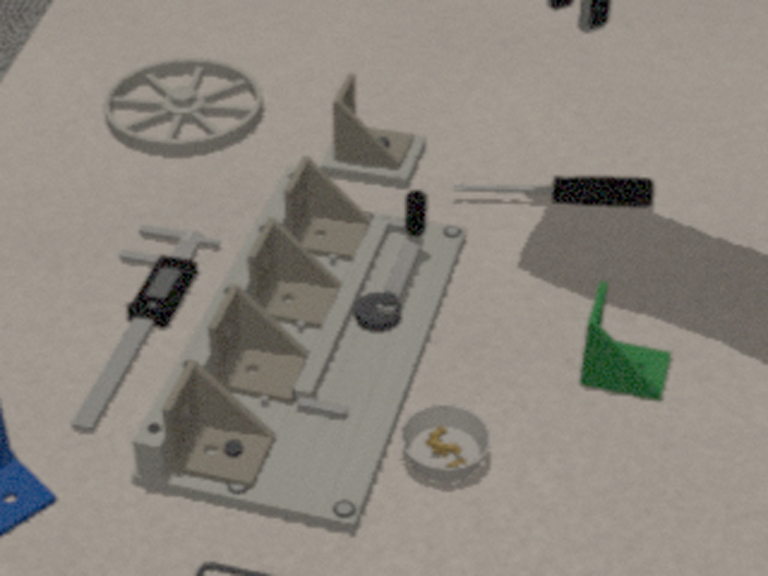

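```bash
python3 - <<'E'
from h import *
f=lambda x,y,z:(np.linalg.inv(FX)@np.append(ray('top',(215+x/3,165+y/3),z),1))[:3]
k=f(485,270,.07);print(k)
k=k[:2]+np.array([.0014,.0052]);print(np.arctan2(-k[1],-(k[0]+.052)),np.hypot(k[1],k[0]+.052))
# front edges of brackets (flange top, z .018), left/right corners
for n,a in {'s':[(76,163),(141,171)],'1':[(197,181),(268,187)],'2':[(320,196),(389,204)],'3':[(449,213),(517,222)]}.items():
    print(n,[f(*q,.018).round(4) for q in a])
E
```

```text
[-0.05224951 -0.08846118  0.07      ]
1.5846132634085621 0.08326912544076871
s [array([-0.009 ,  0.1859,  0.018 ]), array([-0.0083,  0.1419,  0.018 ])]
1 [array([-0.0099,  0.1037,  0.018 ]), array([-0.0073,  0.0561,  0.018 ])]
2 [array([-0.0086,  0.0209,  0.018 ]), array([-0.0076, -0.0254,  0.018 ])]
3 [array([-0.0081, -0.0657,  0.018 ]), array([-0.0078, -0.1112,  0.018 ])]
```

```bash
python3 -c "
from plant import bot
print(bot.finish_job())"
```

```text
the job is handed in; nothing more can be done
None
```

The job is done and handed in after about 27 s of the 72 s allowed; no verdict comes back.

- **Which brackets:** The sample at the fixture's left end has its gusset at the right. The brackets in places 1 and 3 were mirror images. The one in place 2 already matched, so I left it alone.
- **Flips:** I took brackets 3 and 1 out by the gusset, turned each half a turn about the 45° line and set them back between their pins.
- **Clamp:** I gripped the knob and swung the lever across until I felt its stop, at about 20 N, then let go and moved the arm clear.

**Last checks:**
- **Brackets:** In the last top and side pictures all three gussets are at the right end. The front edges line up with the sample's to about 1.5 mm.
- **Lever:** It reads about 1.58 rad from the top camera, which agrees with the stop at 1.57 within measuring error.
- **Bystanders:** The caliper, dish, screwdriver and hex key show no visible shift; I did not measure them.

**Disagreements:**
- The top camera put the fixture about 4–5 mm to the right of where the wrist camera did. I used the wrist camera, which fitted the pins in both tool orientations.
- Bracket 1 touched down about 1 mm higher than I expected, at 15 N. After release it looked flat in the pictures.

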